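Put the workshop's ear defenders and respirator filters away

ROBOT

A 6-joint arm with a two-finger parallel gripper is mounted at the origin on the work surface. World frame = base frame: x ahead of the robot, y to its left, z up, the work surface at z = 0. Lengths are in m, angles in rad, forces in N, time in s.
With the tool pointing down it reaches from about 0.4 to 0.825 m from the base axis. Payload 7 kg.
Tool frame: the origin (TCP) lies on the centre line of the jaws, within the pads' length; the fingertips stand 14 mm ahead of it and the grasp point (between the pads) lies 5 mm behind it; z points along the fingers, y is the line along which they close (so a half turn about z gives the same grasp; the last joint's range is limited). The gripper opens to 88 mm and grips with 3 to 60 N. Pads are 19 mm wide; open, the fingers measure 130 mm over their backs; the gripper's body (78 mm by 193 mm) begins 47 mm behind the grasp point.
Start: joints at [-0.918, 0.359, 0.012, 0, -1.224, -0.288], TCP at [0.241, -0.631, 0.241] pointing down, gripper open.
Joint ranges: [-3.07, 3.07], [-1.43, 2.12], [-1.02, 1.25], [-3.03, 1.67], [-3.05, -0], [-3.03, 3.03]. Speed limits (rad/s): [2.39, 2.39, 3.01, 3.14, 3.14, 3.14].

INTERFACE

Orientations are given as [roll, pitch, yaw] about the fixed x, y, z axes, in that order (R = Rz(yaw) Ry(pitch) Rx(roll)).
In Python, from station import arm gives the robot as it stands.
- The arm moves only by the tool move_arm, never from a script. Its argument "rows" is a list of rows, each an object with "translation": the shift along the tool's x, y, z in cm, a list of three; "rot": the turn, a rotation vector about the tool's x, y, z in degrees, a list of three; "hand": the closure, from 0 (fully open) to 1 (shut). A call has 1 to 8 rows; each row is the pose to reach, as a shift and turn from the pose commanded when the call began, along the tool's axes at that moment; what a row does not reach only later rows make up. A row lasts 1/12 s, in which the tool goes at most 41.7 mm and 7.16 degrees, less where a joint would pass 70% of its speed; a pose out of reach is approached as far as the arm can. A call with a gripper value outside its range is refused whole. The fingers move at their own pace and stop on an object; "squeeze" is the grip in N (left out, the last holds). Time passes only in rows, so rows that repeat a pose let the fingers close. It gives the time, the measured TCP pose, the force, the opening and the grip force at its end, in the units of the state.
- arm.get_state(): the state, without advancing time (a new reading comes with each control period).
- arm.grab_frame(name): name is "scene" or "side" or "wrist"; returns (picture, depth): 420x560x3 uint8, red, green, blue; 420x560 float32, m along the optical axis (not along the pixel's ray), 0 where there is no reading.
- arm.camera_params(name): a dict with "vfov" (degrees; the focal length in pixels is half the picture's height over the tangent of half this angle, whatever the lens; pixels are square), "cx", "cy" (the principal point, pixels), "position" and "orientation" of the camera in the world; the wrist camera has in their place "tool_from_camera" (4x4, takes a point from camera to tool coordinates, whose origin is the TCP and whose axes are the flange's). Camera axes: x right, y down, z forward; pixel columns grow to the right and rows downward; lengths in m; the calibration is good to about 2 mm. A picture is of the moment at which its call begins: read the wrist's pose just before it. camera_params takes no time and is no camera call.
- arm.job_done(): hands the job in; it is judged then, once.
Trained networks look in the newest picture that a camera, given by its name, has taken for a name from the list of things; names that differ only in an ending like _2 or _b are one class to them, and where a whole thing is asked for, a point or a joint stands for the part that bears it (a point fixed in the world has none). Each returns a list of dicts, best first, with "p" (0 to 1); they miss things now and then, are a little off and sometimes report something else, mostly with a low value. They report only what shows in the picture. A call takes as long as a camera call. They do not tell look-alikes from the thing itself.
- arm.search_frame(label, camera): "point" ([x, y, z] in m, in the coordinates of the camera as it stood for that picture, good to about 4 mm: the middle of the surface that is visible of it).
- arm.pinpoint(label, camera): "point" ([x, y, z] in m, in the coordinates of the camera as it stood for that picture, good to about 4 mm: a listed point, or the origin of a listed thing).
The state is a dict: "t": time; "q": joint angles; "qd": joint speeds; "joint_efforts": joint torques, N m; "eef_pos": TCP position; "ee_rot": TCP orientation; "force": force on the tool from outside, world axes, zero at the start; "moment": the same for the moment, N m; "width": finger opening in m; "gripper_force": force on a finger pad.
Only numpy, scipy, OpenCV 4.12 (cv2) and the standard library are available. Lean on these libraries where they do the work, as an engineer would, in place of code of your own. Each camera call takes 0.05 s, during which the arm holds its last target. There are 200 camera calls.

TASK

Clear up the protective gear at the end of the shift. First put all the loose respirator filters into the open airtight tub, swing its captive cap over and screw the cap clockwise as far as it goes, so that the filters are sealed away. Then turn the hook carousel until a free hook faces you and hang up the loose ear defenders by their headbands, each on a free hook of its own, bringing the next free hook round as needed; leave the tin, the tape measure, the sanding block and the glue bottle where they are.

Things in the scene. Friction and masses are not known exactly. Their poses are not given: they have to be found in the camera images.
- filter_1: Respirator filter cartridge (two or three of the three are present, None if absent), standing on the bench, screw neck up: grey plastic cylinder 56 mm diameter, 40 mm high, with an aluminium neck 36 mm diameter on top up to 56 mm; about 0.09 kg. Origin: centre of the underside; z up through the neck. Best gripped across the neck.
- filter_2: Respirator filter cartridge (two or three of the three are present, None if absent), standing on the bench, screw neck up: grey plastic cylinder 56 mm diameter, 40 mm high, with an aluminium neck 36 mm diameter on top up to 56 mm; about 0.09 kg. Origin: centre of the underside; z up through the neck. Best gripped across the neck.
- filter_3: Respirator filter cartridge (two or three of the three are present, None if absent), standing on the bench, screw neck up: grey plastic cylinder 56 mm diameter, 40 mm high, with an aluminium neck 36 mm diameter on top up to 56 mm; about 0.09 kg. Origin: centre of the underside; z up through the neck. Best gripped across the neck.
- muff_1: Ear defenders (two or three pairs present, else None), upright on two flat-bottomed cups, headband on top: 130 mm wide (own y), 64 deep (own x), 184 high; about 0.22 kg. Cups fill z 0-84, y +-27 to +-65 mm. Band 18 mm wide (x): flat middle 60 mm long (y), z 172-184, sloping shoulders, upright sides at y +-60. Under the band it is open along x. Origin: between the cups at their underside.
- muff_2: Ear defenders (two or three pairs present, else None), upright on two flat-bottomed cups, headband on top: 130 mm wide (own y), 64 deep (own x), 184 high; about 0.22 kg. Cups fill z 0-84, y +-27 to +-65 mm. Band 18 mm wide (x): flat middle 60 mm long (y), z 172-184, sloping shoulders, upright sides at y +-60. Under the band it is open along x. Origin: between the cups at their underside.
- muff_3: Ear defenders (two or three pairs present, else None), upright on two flat-bottomed cups, headband on top: 130 mm wide (own y), 64 deep (own x), 184 high; about 0.22 kg. Cups fill z 0-84, y +-27 to +-65 mm. Band 18 mm wide (x): flat middle 60 mm long (y), z 172-184, sloping shoulders, upright sides at y +-60. Under the band it is open along x. Origin: between the cups at their underside.
- muff_1_crown (a point): Middle of that headband's flat part (centre of its 12 mm thickness), 178 mm above the body's origin; grip here across the 18 mm width.
- muff_2_crown (a point): Middle of that headband's flat part (centre of its 12 mm thickness), 178 mm above the body's origin; grip here across the 18 mm width.
- muff_3_crown (a point): Middle of that headband's flat part (centre of its 12 mm thickness), 178 mm above the body's origin; grip here across the 18 mm width.
- stand_axis (a point): Foot of the carousel's vertical axis, at bench height. Each hook of the head: two steel wires side by side, 6 mm thick, centres 40 mm apart: level at 246 mm up out to 92 mm from the axis, then a lower level seat at 232 mm from 104 to 152 mm, then an end turned up to 255 mm, 175 mm out. A headband across both wires in the seat (127 mm out) has its crown point 241 mm up.
- carousel (a joint): Angle of the carousel head, rad, anticlockwise from above. Turns either way when a hook is pushed sideways (0.15 N m friction), stays where left. Four equal double hooks at right angles: at 0, the one to world -x carries ear defenders fixed there, the other three (+x, +y, -y) are free. Fixed pair: headband 118 to 136 mm from the axis, cups out to 159 mm, 65 mm either side.
- tub: White round airtight tub, fixed to the bench: 160 mm outside and 152 mm inside diameter, rim 86 mm above the bench, inner floor 6 mm up. Origin: centre of the underside. Its cap hinge is on the -y side of its own frame.
- cap_hinge (a point): Middle of the cap's hinge line, 92 mm from the tub's axis on its own -y side, 88 mm above the bench; the hinge line is parallel to the tub's own x.
- cap_arm (a joint): Swing of the captive cap on its hinge: 0 shut flat on the tub, 1.9 rad fully open (starts open, on edge, at about upright or leaning outward). Friction holds it at any angle (0.16 N m; weight adds 0.11 when level). The cap is a black disc 168 mm diameter, centre 92 mm from the hinge line, its outer (upper) face 16 mm above the plane of hinge line and cap centre.
- cap (a joint): Twist of the cap about its own axis, rad: starts at 0 to 0.4, grows clockwise seen from above when shut, stops at 2.0 (fully tight). About 0.12 N m of friction. It needs about a third of a turn, so one or two grasps.
- cap_grip (a point): On the cap's axis, at grip height in the middle of the bar that stands on the cap's outer face: bar 80 mm long along this point's own x, 16 mm wide along its own y, top 12 mm above this point and foot 16 mm below it. Shut, this point is 120 mm above the bench.
- wax_tin: Bystander: flat aluminium tin without a neck, 64 mm diameter, 34 mm high, in the row of filters. Origin under its centre.
- tape: Bystander: tape measure 72 x 40 x 68 mm.
- sander: Bystander: cork and wood sanding block 120 x 66 x 46 mm.
- glue: Bystander: closed glue bottle 64 mm diameter, 160 mm high, at the far right.
Things that resemble listed ones, but are neither listed nor needed, are in the scene too. Leave any green or purple look-alike of the filter_3 alone.

How it is judged:
On the way, in this order (a step that is already met when the one before it is completed fails the run):
1. all filters present are inside the tub (horizontal distance between each of filter_1, filter_2, filter_3 and tub below 0.074 m and z of each of filter_1, filter_2, filter_3 in the frame of tub below 0.05 m), for 0.2 s.
2. the cap is swung shut on the tub (value of joint cap_arm below 0.06 rad), for 0.2 s.
3. the cap is screwed tight, clockwise to its stop (value of joint cap_arm below 0.06 rad and value of joint cap above 1.85 rad), for 0.2 s.
4. a free hook is turned to the front, towards the robot ((value of joint carousel between -8.5 and -7.2 rad or value of joint carousel between -5.36 and -4.06 rad or value of joint carousel between -3.79 and -2.49 rad or value of joint carousel between -2.22 and -0.92 rad or value of joint carousel between 0.92 and 2.22 rad or value of joint carousel between 2.49 and 3.79 rad or value of joint carousel between 4.06 and 5.36 rad or value of joint carousel between 7.2 and 8.5 rad)), for 0.2 s.
At the end, for the whole second after the job is handed in: Filters present in the tub (undersides within 74 mm of its axis, under 50 mm up); cap shut (0.06 rad) and twisted past 1.85 rad; each pair of ear defenders hanging on a hook, under 0.15 m/s: crown 230-252 mm up, within 165 mm of the carousel's axis, under 0.5 rad off upright (all of step 1 and all of step 3 and horizontal distance between each of muff_1_crown, muff_2_crown, muff_3_crown and stand_axis below 0.165 m and height (world z) of muff_1_crown between 0.23 and 0.252 m and angle between each of muff_1, muff_2, muff_3's own z axis and vertical below 0.5 rad and linear speed of each of muff_1, muff_2, muff_3 below 0.15 m/s and height (world z) of muff_2_crown between 0.23 and 0.252 m and height (world z) of muff_3_crown between 0.23 and 0.252 m); the robot touches nothing.
It fails at once if a bystander is pushed more than 6 cm from its place (distance of any of wax_tin, tape, sander, glue from where it was at the start of the episode above 0.06 m).
Of filter_1, filter_2, filter_3 only 2 to 3 are there at a start; the rules pass over those that are not, and their reading is None.
Of muff_1, muff_2, muff_3 only 2 to 3 are there at a start; the rules pass over those that are not, and their reading is None.
At some moment in a run one of filter_1, filter_2, filter_3, muff_1, muff_2, muff_3 may be knocked a few centimetres aside while the robot is not near it.
It also fails if it takes over 210 s, if anything falls off the work surface, if the arm or the gripper's body presses on something with over 40 N, if the wrist force passes 120 N, or if a joint passes its speed limit or range.

## Working session

There is one attempt and no reset: what is moved stays moved. The work goes in short steps, Python scripts to look and compute and a tool call to move; the robot and the scene stay as the last step left them, time stands still between calls to the robot, and variables do not carry over. Pictures are saved under pics/ and viewed, at most 14 in all, crops included, and the job is handed in when it is done.

Besides the shell and the picture viewer there is one more tool, called after "Emit:" in YAML: its name, and indented under it one key for each argument. move_arm: Moves the arm, as the interface text tells. Its arguments: {"type":"object","properties":{"rows":{"type":"array","items":{"type":"object","properties":{"translation":{"type":"array","items":{"type":"number"}},"rot":{"type":"array","items":{"type":"number"}},"hand":{"type":"number"}}}},"squeeze":{"type":"number"}},"required":["rows"]}

```bash
mkdir -p pics; ls
cat > h.py <<'E'
import numpy as np, cv2
from scipy.spatial.transform import Rotation as R
from station import arm
def cam(n):
    p=arm.camera_params(n); f=210/np.tan(np.radians(p['vfov'])/2)
    if 'tool_from_camera' in p:
        s=arm.get_state(); T=np.eye(4); T[:3,:3]=rot(s['ee_rot']); T[:3,3]=s['eef_pos']
        return f,p['cx'],p['cy'],T@np.array(p['tool_from_camera'])
    T=np.eye(4); o=np.array(p['orientation'],float)
    T[:3,:3]=o if o.shape==(3,3) else rot(o); T[:3,3]=p['position']; return f,p['cx'],p['cy'],T
def rot(o):
    o=np.array(o,float)
    return o if o.shape==(3,3) else R.from_euler('xyz',o).as_matrix() if o.size==3 else R.from_quat(o).as_matrix()
def cloud(d,c):
    f,cx,cy,T=c; v,u=np.mgrid[:420,:560]
    P=np.stack([(u-cx)/f*d,(v-cy)/f*d,d],-1)@T[:3,:3].T+T[:3,3]; P[d<=0]=np.nan; return P
def snap(n,name=None):
    c=cam(n); im,d=arm.grab_frame(n)
    if name: cv2.imwrite('pics/'+name+'.png',im[:,:,::-1])
    return im,cloud(d,c),c
def w(c,p): return c[3][:3,:3]@np.array(p)+c[3][:3,3]
E
python3 - <<'E'
from h import *
s=arm.get_state(); print(s)
for n in ['scene','side']:
    p=arm.camera_params(n); print(n,p)
    im,P,c=snap(n,n+'0'); np.save(n+'0.npy',P)
    for l in ['filter_1','muff_1_crown','stand_axis','tub','cap_hinge','cap_grip','wax_tin','tape','sander','glue','muff_1']:
        for r in arm.pinpoint(l,n): print(n,l,round(r['p'],2),w(c,r['point']).round(3))
E
```

```text
pics
{'t': 0.0, 'q': array([-9.17927093e-01,  3.59371504e-01,  1.10937660e-02, -3.45106378e-04,
       -1.22412971e+00, -2.88089273e-01]), 'qd': array([ 0.00029271, -0.00017426, -0.00190835,  0.00072477, -0.00152422,
        0.00127055]), 'joint_efforts': array([-2.02676752e-04, -5.82715738e+01,  2.93034106e+01,  6.99654311e+00,
        6.91700276e-03, -1.61505550e-04]), 'eef_pos': array([ 0.2406074 , -0.63016794,  0.23964873]), 'ee_rot': array([ 3.13995575e+00, -1.46739845e-04, -2.77693009e+00]), 'force': array([-0.0193631 , -0.11155547,  0.38097798]), 'moment': array([-0.03126987, -0.006575  , -0.04457007]), 'gripper_force': 0.0, 'width': 0.08767715754067697}
scene {'vfov': 53.99856660441609, 'cx': 284.05897791234224, 'cy': 205.76789376655472, 'position': array([ 1.03820098, -0.13708276,  0.88160977]), 'orientation': array([-2.55239793,  0.01562013,  1.34074354])}
scene filter_1 0.88 [ 0.433 -0.105 -0.001]
scene filter_1 0.85 [0.561 0.214 0.001]
scene filter_1 0.78 [ 0.369  0.077 -0.003]
scene filter_1 0.69 [0.461 0.162 0.002]
scene muff_1_crown 0.6 [0.463 0.327 0.177]
scene stand_
[... 978 characters left out ...]
.81 [ 0.753 -0.     0.003]
side stand_axis 0.55 [0.32  0.292 0.003]
side tub 0.57 [ 0.454 -0.3   -0.   ]
side tub 0.27 [ 0.751 -0.002  0.002]
side cap_hinge 0.65 [ 0.508 -0.382  0.087]
side cap_hinge 0.41 [0.465 0.162 0.002]
side cap_hinge 0.23 [ 0.752 -0.003  0.003]
side cap_hinge 0.22 [ 0.452 -0.024  0.005]
side cap_grip 0.92 [ 0.535 -0.406  0.181]
side wax_tin 0.63 [ 0.451 -0.022  0.004]
side tape 0.66 [ 0.635 -0.255  0.003]
side tape 0.53 [ 0.35  -0.165  0.001]
side sander 0.84 [ 0.348 -0.166  0.001]
side sander 0.6 [ 0.629  0.355 -0.002]
side glue 0.91 [ 0.7   -0.342  0.001]
side muff_1 0.76 [0.629 0.35  0.001]
side muff_1 0.73 [0.317 0.297 0.004]
side muff_1 0.58 [ 0.461  0.327 -0.002]
```

View pics/scene0.png

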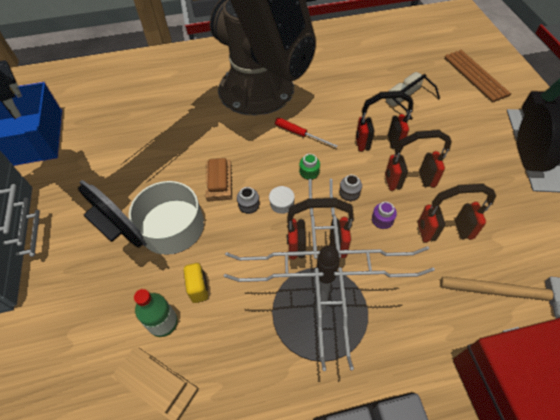

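View pics/side0.png

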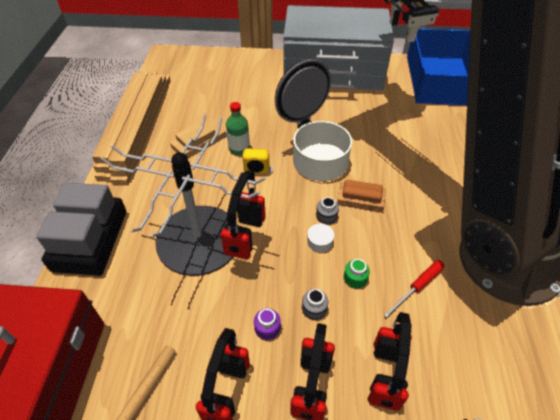

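Run:
```python
from h import *
for n in ['scene','side']:
    P=np.load(n+'0.npy'); im=cv2.imread('pics/%s0.png'%n)
    for x,y in [(.433,-.105),(.561,.214),(.369,.077),(.463,.162),(.454,-.018)]:
        m=(np.hypot(P[...,0]-x,P[...,1]-y)<.04)&(P[...,2]>.05)&(P[...,2]<.07)
        m2=(np.hypot(P[...,0]-x,P[...,1]-y)<.04)&(P[...,2]>.02)&(P[...,2]<.045)
        if m.sum(): print(n,x,y,m.sum(),((P[m].max(0)+P[m].min(0))/2).round(4),im[m].mean(0).round(),im[m2].mean(0).round())
    for x,y in [(.314,.293),(.631,.356),(.462,.327)]:
        m=(np.hypot(P[...,0]-x,P[...,1]-y)<.06)&(P[...,2]>.172)&(P[...,2]<.19)
        q=P[m][:,:2]; 
        if len(q)>10:
            (cx,cy),(a,b),an=cv2.minAreaRect((q*1000).astype(np.float32)); e=np.linalg.eigh(np.cov(q.T))[1][:,1]
            print('muff',n,cx,cy,a,b,an,'long axis deg',np.degrees(np.arctan2(e[1],e[0])),im[m].mean(0).round())
    # hooks / fixed
    m=(np.hypot(P[...,0]-.752,P[...,1]+.003)<.19)&(P[...,2]>.215)&(P[...,2]<.27)
    q=P[m]; r=np.hypot(q[:,0]-.752,q[:,1]+.003); a=np.degrees(np.arctan2(q[:,1]+.003,q[:,0]-.752))
    print(np.histogram(a[r>.08],bins=36,range=(-180,180))[0], q.shape, r.max())
    m=(np.hypot(P[...,0]-.455,P[...,1]+.299)<.2)&(P[...,2]>.1)&(P[...,2]<.32); q=P[m]
    print('cap',q.min(0),q.max(0),q.mean(0), np.linalg.svd(q-q.mean(0),full_matrices=False)[2])
```

```text
scene 0.433 -0.105 146 [ 0.4366 -0.1035  0.0552] [89. 93. 96.] [89. 92. 95.]
scene 0.561 0.214 158 [0.5605 0.214  0.0551] [142. 103. 134.] [109.  63. 100.]
scene 0.369 0.077 128 [0.3691 0.0765 0.0547] [101. 145. 101.] [ 57. 109.  57.]
scene 0.463 0.162 141 [0.4606 0.1599 0.0551] [ 88.  97. 103.] [89. 94. 99.]
muff scene 316.2606201171875 292.0285339355469 82.0931167602539 20.811237335205078 82.31420135498047 long axis deg 79.55472483283177 [33. 38. 42.]
muff scene 626.7598266601562 349.2618103027344 82.2506103515625 21.19964599609375 79.81139373779297 long axis deg 79.31391813002149 [35. 48. 60.]
muff scene 463.4993896484375 326.830078125 84.9434814453125 19.3333740234375 81.8078842163086 long axis deg 81.85556308478293 [34. 45. 56.]
[161  65   0   0   0   0 108  99 160  59   0   0   0   0   0 168  72 217
  33   0   0   0   0   0 149  73 184  24   0   0   0   0  90 167 176 201] (3728, 3) 0.17695849430923777
cap [ 0.45911078 -0.44047962  0.1007342 ] [ 0.59034847 -0.32658027  0.27000255] [ 0.54457567 -0.37940613  0.21285016] [[ 0.64873071  0.55009434 -0.52587515]
 [ 0.26828729  0.48133
[... 522 characters left out ...]
f side 629.4478759765625 351.96844482421875 89.27747344970703 18.59669303894043 80.29742431640625 long axis deg 80.15900762252248 [29. 33. 40.]
muff side 464.5588684082031 330.2140808105469 87.83120727539062 17.95973777770996 82.00931549072266 long axis deg 81.70569458024642 [28. 30. 36.]
[ 54  12   0   0   0   0  48  52  78  23   0   0   0   0   0  55  73 102
  34   0   0   0   0   0 113  40 134  15   0   0   0   0 135 207 115 169] (2473, 3) 0.176748594315648
cap [ 0.44345724 -0.43599759  0.10000725] [ 0.58972653 -0.32465356  0.27273725] [ 0.51885367 -0.37340565  0.19211025] [[-0.80223314 -0.54484609 -0.24405885]
 [-0.1448025  -0.2190178   0.96491629]
 [ 0.5791841  -0.80942816 -0.09680826]]
```

The pictures show two grey filters, at scene pixels (248,198) and (350,187). The green and purple ones at (310,165) and (385,214) are look-alikes. There are three loose muffs, at (385,120), (417,158) and (455,212), and a tub at (167,217) with its cap standing upright. The carousel has its fixed pair at the front.

```bash
cat >> h.py <<'E'
def plan(*way, s=None):
    """way: (x,y,z,yaw_deg) world TCP, tool down; prints tool-frame shifts chained from the measured pose"""
    s=arm.get_state(); p=np.array(s['eef_pos']); M=rot(s['ee_rot']); k=0
    print('t %.1f now'%s['t'],p.round(4),np.degrees(s['ee_rot']).round(1),'q',s['q'].round(2),'F',s['force'].round(1),'w',round(s['width'],4))
    for x,y,z,yaw in way:
        q=np.array([x,y,z]); N=R.from_euler('xyz',[180,0,yaw],degrees=True).as_matrix()
        dr=R.from_matrix(M.T@N).as_rotvec(degrees=True); d=M.T@(q-p)*100
        n=max(np.linalg.norm(d)/4.1,np.linalg.norm(dr)/7.1)
        print('->',(x,y,z,yaw),'cm',d.round(2),'rot',dr.round(1),'rows %.1f'%n); p,M=q,N
E
python3 - <<'E'
from h import *
plan((.33,-.37,.20,-125),(.437,-.102,.13,-90),(.437,-.102,.057,-90))
P=np.load('scene0.npy'); A=(.752,-.003)
r=np.hypot(P[...,0]-A[0],P[...,1]-A[1])
for a,b in [(0,.03),(.03,.06),(.06,.1)]: print(a,b,np.nanmax(P[(r>=a)&(r<b)][:,2]))
E
```

```text
t 1.2 now [ 0.2408 -0.6306  0.2406] [-180.     0.  -159.1] q [-0.92  0.36  0.01 -0.   -1.22 -0.29] F [0.5 0.3 1.1] w 0.0874
-> (0.33, -0.37, 0.2, -125) cm [-17.63  21.16   4.06] rot [ -0.    0.  -34.1] rows 6.8
-> (0.437, -0.102, 0.13, -90) cm [-28.09   6.61   7.  ] rot [  0.   0. -35.] rows 7.2
-> (0.437, -0.102, 0.057, -90) cm [ 0.  -0.   7.3] rot [0. 0. 0.] rows 1.8
0 0.03 0.29218370440298513
0.03 0.06 0.2502860507087187
0.06 0.1 0.2520046532705583
```

Emit:
move_arm:
  rows:
    - {"translation": [-17.6,21.2,4.0],"rot": [0,0,-34],"hand": 0.2}
    - {"translation": [-17.6,21.2,4.0],"rot": [0,0,-34],"hand": 0.2}
    - {"translation": [-17.6,21.2,4.0],"rot": [0,0,-34],"hand": 0.2}
    - {"translation": [-17.6,21.2,4.0],"rot": [0,0,-34],"hand": 0.2}
    - {"translation": [-17.6,21.2,4.0],"rot": [0,0,-34],"hand": 0.2}
    - {"translation": [-17.6,21.2,4.0],"rot": [0,0,-34],"hand": 0.2}
    - {"translation": [-17.6,21.2,4.0],"rot": [0,0,-34],"hand": 0.2}
    - {"translation": [-17.6,21.2,4.0],"rot": [0,0,-34],"hand": 0.2}

```text
t: 1.87
eef_pos: [0.3301, -0.3658, 0.2004]
ee_rot: [3.142, 0.001, -2.18]
force: [-0.0, 0.4, 0.3]
width: 0.07
gripper_force: 0.0
```

Emit:
move_arm:
  rows:
    - {"translation": [-28,6.6,7.0],"rot": [0,0,-35],"hand": 0.2}
    - {"translation": [-28,6.6,7.0],"rot": [0,0,-35],"hand": 0.2}
    - {"translation": [-28,6.6,7.0],"rot": [0,0,-35],"hand": 0.2}
    - {"translation": [-28,6.6,7.0],"rot": [0,0,-35],"hand": 0.2}
    - {"translation": [-28,6.6,7.0],"rot": [0,0,-35],"hand": 0.2}
    - {"translation": [-28,6.6,7.0],"rot": [0,0,-35],"hand": 0.2}
    - {"translation": [-28,6.6,7.0],"rot": [0,0,-35],"hand": 0.2}
    - {"translation": [-28,6.6,7.0],"rot": [0,0,-35],"hand": 0.2}

```text
t: 2.53
eef_pos: [0.4386, -0.0986, 0.1298]
ee_rot: [-3.141, 0.0, -1.569]
force: [0.6, -0.3, -0.0]
width: 0.0702
gripper_force: 0.0
```

Run:
```python
from h import *
im,P,c=snap('wrist','w1')
m=(P[...,2]>.052)&(P[...,2]<.06)&(np.hypot(P[...,0]-.437,P[...,1]+.102)<.035)
print(m.sum(),(P[m].max(0)+P[m].min(0))/2,np.ptp(P[m],axis=0))
plan((.437,-.102,.057,-90))
```

```text
1835 [ 0.43560417 -0.10389373  0.05527634] [0.03484599 0.03540113 0.0060641 ]
t 2.6 now [ 0.4379 -0.0998  0.13  ] [180.   -0.  -89.8] q [ 0.22  0.09 -0.62  0.   -0.86 -0.21] F [ 0.8 -0.6 -0. ] w 0.0702
-> (0.437, -0.102, 0.057, -90) cm [0.22 0.09 7.3 ] rot [ 0.  -0.   0.2] rows 1.8
```

Emit:
move_arm:
  rows:
    - {"translation": [0.4,0.2,3.5],"rot": [0,0,0],"hand": 0.2}
    - {"translation": [0.4,0.2,7.3],"rot": [0,0,0],"hand": 0.2}
    - {"translation": [0.4,0.2,7.3],"rot": [0,0,0],"hand": 0.2}
    - {"translation": [0.4,0.2,7.3],"rot": [0,0,0],"hand": 0.9}
    - {"translation": [0.4,0.2,7.3],"rot": [0,0,0],"hand": 0.9}
    - {"translation": [0.4,0.2,7.3],"rot": [0,0,0],"hand": 0.9}
    - {"translation": [0.4,0.2,7.3],"rot": [0,0,0],"hand": 0.9}
    - {"translation": [0.4,0.2,7.3],"rot": [0,0,0],"hand": 0.9}
  squeeze: 25

```text
t: 3.25
eef_pos: [0.4355, -0.1067, 0.0591]
ee_rot: [-3.139, 0.001, -1.573]
force: [0.2, 0.9, -0.8]
width: 0.042
gripper_force: 0.0
```

Run:
```python
from h import *
u=np.array([np.cos(np.radians(-56.4)),np.sin(np.radians(-56.4))])
a=np.array([.4545,-.2995])+.033*u; b=np.array([.4545,-.2995])-.033*u; print(a,b)
plan((.437,-.102,.2,-90),(a[0],a[1],.16,-56.4),(a[0],a[1],.066,-56.4))
```

```text
[ 0.47276192 -0.3269864 ] [ 0.43623808 -0.2720136 ]
t 3.2 now [ 0.4355 -0.1067  0.0591] [-179.8    0.   -90.1] q [ 0.2   0.2  -0.71  0.   -0.66 -0.2 ] F [ 0.2  0.9 -0.8] w 0.042
-> (0.437, -0.102, 0.2, -90) cm [ -0.48  -0.19 -14.09] rot [-0.2  0.  -0.1] rows 3.4
-> (np.float64(0.47276192112503035), np.float64(-0.3269864009434333), 0.16, -56.4) cm [22.5  -3.58  4.  ] rot [ -0.    0.  -33.6] rows 5.6
-> (np.float64(0.47276192112503035), np.float64(-0.3269864009434333), 0.066, -56.4) cm [ 0.  -0.   9.4] rot [0. 0. 0.] rows 2.3
```

Emit:
move_arm:
  rows:
    - {"translation": [0,0,0.1],"rot": [0,0,0],"hand": 0.9}
    - {"translation": [0,0,0.1],"rot": [0,0,0],"hand": 0.9}
    - {"translation": [0,0,0.1],"rot": [0,0,0],"hand": 0.9}
    - {"translation": [0,0,0.1],"rot": [0,0,0],"hand": 0.9}
    - {"translation": [0,0,-4],"rot": [0,0,0],"hand": 0.9}
    - {"translation": [0,0,-8],"rot": [0,0,0],"hand": 0.9}
    - {"translation": [0,0,-12],"rot": [0,0,0],"hand": 0.9}
    - {"translation": [0,0,-14],"rot": [0,0,0],"hand": 0.9}

```text
t: 3.92
eef_pos: [0.4361, -0.1068, 0.2025]
ee_rot: [-3.136, -0.0, -1.572]
force: [0.9, -0.4, -0.3]
width: 0.0354
gripper_force: 25.0
```

Emit:
move_arm:
  rows:
    - {"translation": [22,-3.6,4],"rot": [0,0,-33.6],"hand": 0.9}
    - {"translation": [22,-3.6,4],"rot": [0,0,-33.6],"hand": 0.9}
    - {"translation": [22,-3.6,4],"rot": [0,0,-33.6],"hand": 0.9}
    - {"translation": [22,-3.6,4],"rot": [0,0,-33.6],"hand": 0.9}
    - {"translation": [22,-3.6,4],"rot": [0,0,-33.6],"hand": 0.9}
    - {"translation": [22,-3.6,4],"rot": [0,0,-33.6],"hand": 0.9}
    - {"translation": [22,-3.6,4],"rot": [0,0,-33.6],"hand": 0.9}
    - {"translation": [22,-3.6,4],"rot": [0,0,-33.6],"hand": 0.9}

```text
t: 4.58
eef_pos: [0.4694, -0.329, 0.1561]
ee_rot: [3.14, 0.002, -0.99]
force: [-1.5, -0.8, -1.3]
width: 0.0351
gripper_force: 25.0
```

Run:
```python
from h import *
plan((.4728,-.3270,.066,-56.4))
```

```text
t 4.6 now [ 0.4694 -0.329   0.1561] [ 1.799e+02  1.000e-01 -5.670e+01] q [-0.27  0.26 -0.33  0.   -0.98  0.85] F [-1.5 -0.8 -1.3] w 0.0351
-> (0.4728, -0.327, 0.066, -56.4) cm [ 0.04 -0.41  9.01] rot [ 0.1  0.1 -0.3] rows 2.2
```

Held. Lower it, release with a limited opening, retract, then go over to filter B.

Emit:
move_arm:
  rows:
    - {"translation": [0,-0.2,3],"rot": [0,0,0],"hand": 0.9}
    - {"translation": [0,-0.2,6],"rot": [0,0,0],"hand": 0.9}
    - {"translation": [0,-0.2,8.8],"rot": [0,0,0],"hand": 0.9}
    - {"translation": [0,-0.2,8.8],"rot": [0,0,0],"hand": 0.9}
    - {"translation": [0,-0.2,8.8],"rot": [0,0,0],"hand": 0.42}
    - {"translation": [0,-0.2,8.8],"rot": [0,0,0],"hand": 0.42}
    - {"translation": [0,-0.2,8.8],"rot": [0,0,0],"hand": 0.42}
    - {"translation": [0,-0.2,5],"rot": [0,0,0],"hand": 0.42}

```text
t: 5.25
eef_pos: [0.4689, -0.324, 0.1037]
ee_rot: [3.137, 0.007, -0.987]
force: [0.4, 0.3, -1.3]
width: 0.05
gripper_force: 0.0
```

Run:
```python
from h import *
plan((.4728,-.3270,.18,-56.4),(.46,-.10,.18,-80),(.462,.1605,.13,-90))
```

```text
t 5.2 now [ 0.4689 -0.324   0.1037] [179.8   0.4 -56.6] q [-0.26  0.32 -0.39 -0.   -0.87  0.85] F [ 0.4  0.3 -1.3] w 0.05
-> (0.4728, -0.327, 0.18, -56.4) cm [ 0.41 -0.13 -7.64] rot [ 0.2  0.4 -0.2] rows 1.9
-> (0.46, -0.1, 0.18, -80) cm [-19.62 -11.5   -0.  ] rot [ 0.  -0.  23.6] rows 5.5
-> (0.462, 0.1605, 0.13, -90) cm [-25.62  -4.72   5.  ] rot [-0. -0. 10.] rows 6.5
```

Emit:
move_arm:
  rows:
    - {"translation": [0.4,0,-4],"rot": [0,0,0],"hand": 0.42}
    - {"translation": [0.4,0,-8],"rot": [0,0,0],"hand": 0.42}
    - {"translation": [-19.2,-11.5,-8],"rot": [0,0,23.6],"hand": 0.2}
    - {"translation": [-19.2,-11.5,-8],"rot": [0,0,23.6],"hand": 0.2}
    - {"translation": [-19.2,-11.5,-8],"rot": [0,0,23.6],"hand": 0.2}
    - {"translation": [-19.2,-11.5,-8],"rot": [0,0,23.6],"hand": 0.2}
    - {"translation": [-19.2,-11.5,-8],"rot": [0,0,23.6],"hand": 0.2}
    - {"translation": [-19.2,-11.5,-8],"rot": [0,0,23.6],"hand": 0.2}

```text
t: 5.92
eef_pos: [0.4618, -0.0998, 0.1898]
ee_rot: [-3.137, 0.0, -1.398]
force: [-0.8, 0.4, 0.3]
width: 0.0698
gripper_force: 0.0
```

Emit:
move_arm:
  rows:
    - {"translation": [-25.6,-4.7,5],"rot": [0,0,10],"hand": 0.2}
    - {"translation": [-25.6,-4.7,5],"rot": [0,0,10],"hand": 0.2}
    - {"translation": [-25.6,-4.7,5],"rot": [0,0,10],"hand": 0.2}
    - {"translation": [-25.6,-4.7,5],"rot": [0,0,10],"hand": 0.2}
    - {"translation": [-25.6,-4.7,5],"rot": [0,0,10],"hand": 0.2}
    - {"translation": [-25.6,-4.7,5],"rot": [0,0,10],"hand": 0.2}
    - {"translation": [-25.6,-4.7,5],"rot": [0,0,10],"hand": 0.2}
    - {"translation": [-25.6,-4.7,5],"rot": [0,0,10],"hand": 0.2}

```text
t: 6.58
eef_pos: [0.4647, 0.1625, 0.1387]
ee_rot: [-3.139, 0.002, -1.569]
force: [-0.5, -0.0, -1.0]
width: 0.0702
gripper_force: 0.0
```

```bash
cat >> h.py <<'E'
def neck():
    im,P,c=snap('wrist','wn'); s=arm.get_state()['eef_pos']
    m=(P[...,2]>.052)&(P[...,2]<.06)&(np.hypot(P[...,0]-s[0],P[...,1]-s[1])<.05)
    print(m.sum(),(P[m].max(0)+P[m].min(0))/2,np.ptp(P[m],axis=0)); return (P[m].max(0)+P[m].min(0))/2
E
python3 - <<'E'
from h import *
n=neck(); plan((n[0],n[1],.057,-90))
im,P,c=snap('side')
m=(np.hypot(P[...,0]-.4545,P[...,1]+.2995)<.07)&(P[...,2]>.057)&(P[...,2]<.068); print(m.sum(),P[m].mean(0))
E
```

```text
1693 [0.4607217  0.1598174  0.05513375] [0.03534425 0.0348931  0.00624528]
t 6.6 now [0.4644 0.1607 0.1388] [-1.799e+02  1.000e-01 -8.990e+01] q [ 0.73  0.15 -0.53  0.   -0.89 -0.73] F [0.5 0.1 0.1] w 0.0701
-> (np.float64(0.46072169626197956), np.float64(0.15981740068406375), 0.057, -90) cm [0.1  0.38 8.18] rot [-0.1  0.1  0.1] rows 2.0
0 [nan nan nan]<stdin>:4: RuntimeWarning: Mean of empty slice.
  ret = um.true_divide(
```

Emit:
move_arm:
  rows:
    - {"translation": [0.1,0.4,4],"rot": [0,0,0],"hand": 0.2}
    - {"translation": [0.1,0.4,8.1],"rot": [0,0,0],"hand": 0.2}
    - {"translation": [0.1,0.4,8.1],"rot": [0,0,0],"hand": 0.2}
    - {"translation": [0.1,0.4,8.1],"rot": [0,0,0],"hand": 0.9}
    - {"translation": [0.1,0.4,8.1],"rot": [0,0,0],"hand": 0.9}
    - {"translation": [0.1,0.4,8.1],"rot": [0,0,0],"hand": 0.9}
    - {"translation": [0.1,0.4,8.1],"rot": [0,0,0],"hand": 0.9}
    - {"translation": [0.1,0.4,8.1],"rot": [0,0,0],"hand": 0.9}

```text
t: 7.35
eef_pos: [0.461, 0.1578, 0.0583]
ee_rot: [-3.139, 0.002, -1.573]
force: [-0.5, -0.1, 0.4]
width: 0.042
gripper_force: 0.0
```

Emit:
move_arm:
  rows:
    - {"translation": [0,0,0],"rot": [0,0,0],"hand": 0.9}
    - {"translation": [0,0,0],"rot": [0,0,0],"hand": 0.9}
    - {"translation": [0,0,0],"rot": [0,0,0],"hand": 0.9}
    - {"translation": [0,0,-4],"rot": [0,0,0],"hand": 0.9}
    - {"translation": [0,0,-8],"rot": [0,0,0],"hand": 0.9}
    - {"translation": [0,0,-12],"rot": [0,0,0],"hand": 0.9}
    - {"translation": [0,0,-15],"rot": [0,0,0],"hand": 0.9}
    - {"translation": [0,0,-15],"rot": [0,0,0],"hand": 0.9}

```text
t: 8.02
eef_pos: [0.4629, 0.1589, 0.2135]
ee_rot: [-3.132, 0.006, -1.571]
force: [1.9, 0.6, -0.7]
width: 0.0353
gripper_force: 25.0
```

Run:
```python
from h import *
plan((.45,-.06,.2,-75),(.4362,-.2720,.18,-56.4))
```

```text
t 8.0 now [0.4629 0.1589 0.2135] [-179.5    0.3  -90. ] q [ 0.73  0.06 -0.43  0.   -1.06 -0.74] F [ 1.9  0.6 -0.7] w 0.0353
-> (0.45, -0.06, 0.2, -75) cm [21.9   1.29  1.22] rot [ -0.6   0.3 -15. ] rows 5.4
-> (0.4362, -0.272, 0.18, -56.4) cm [20.12  6.82  2.  ] rot [ -0.    0.  -18.6] rows 5.2
```

Emit:
move_arm:
  rows:
    - {"translation": [21.9,1.3,1.2],"rot": [0,0,-15],"hand": 0.9}
    - {"translation": [21.9,1.3,1.2],"rot": [0,0,-15],"hand": 0.9}
    - {"translation": [21.9,1.3,1.2],"rot": [0,0,-15],"hand": 0.9}
    - {"translation": [21.9,1.3,1.2],"rot": [0,0,-15],"hand": 0.9}
    - {"translation": [21.9,1.3,1.2],"rot": [0,0,-15],"hand": 0.9}
    - {"translation": [21.9,1.3,1.2],"rot": [0,0,-15],"hand": 0.9}
    - {"translation": [21.9,1.3,1.2],"rot": [0,0,-15],"hand": 0.9}

```text
t: 8.6
eef_pos: [0.4454, -0.0648, 0.1942]
ee_rot: [3.14, 0.0, -1.314]
force: [-0.8, 0.2, -0.3]
width: 0.0352
gripper_force: 25.0
```

Emit:
move_arm:
  rows:
    - {"translation": [20.1,6.8,2],"rot": [0,0,-18.6],"hand": 0.9}
    - {"translation": [20.1,6.8,2],"rot": [0,0,-18.6],"hand": 0.9}
    - {"translation": [20.1,6.8,2],"rot": [0,0,-18.6],"hand": 0.9}
    - {"translation": [20.1,6.8,2],"rot": [0,0,-18.6],"hand": 0.9}
    - {"translation": [20.1,6.8,2],"rot": [0,0,-18.6],"hand": 0.9}
    - {"translation": [20.1,6.8,2],"rot": [0,0,-18.6],"hand": 0.9}
    - {"translation": [20.1,6.8,2],"rot": [0,0,-18.6],"hand": 0.9}

```text
t: 9.18
eef_pos: [0.4319, -0.2766, 0.1736]
ee_rot: [3.14, 0.001, -0.989]
force: [0.9, 0.4, -0.2]
width: 0.0351
gripper_force: 25.0
```

Run:
```python
from h import *
plan((.4362,-.2720,.066,-56.4))
im,P,c=snap('scene')
m=(np.hypot(P[...,0]-.4545,P[...,1]+.2995)<.07)&(P[...,2]>.05)&(P[...,2]<.068); print(m.sum(),P[m].mean(0))
im,P,c=snap('wrist','w2')
```

```text
t 9.2 now [ 0.4319 -0.2766  0.1736] [ 1.799e+02  1.000e-01 -5.670e+01] q [-0.19  0.15 -0.44  0.   -0.99  0.77] F [ 0.9  0.4 -0.2] w 0.0351
-> (0.4362, -0.272, 0.066, -56.4) cm [-0.14 -0.63 10.76] rot [ 0.1  0.1 -0.3] rows 2.6
189 [ 0.47168324 -0.32131788  0.05991561]
```

View pics/w2.png

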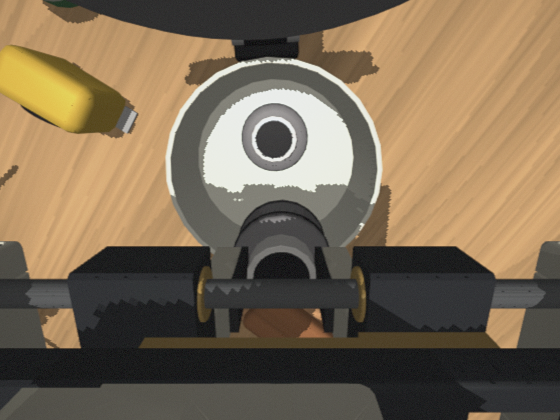

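The wrist picture shows filter 1 upright in the tub at (275,138), with the second filter in the jaws on the near side and room for it.

Emit:
move_arm:
  rows:
    - {"translation": [-0.1,-0.3,4],"rot": [0,0,0],"hand": 0.9}
    - {"translation": [-0.1,-0.3,8],"rot": [0,0,0],"hand": 0.9}
    - {"translation": [-0.1,-0.3,10.5],"rot": [0,0,0],"hand": 0.9}
    - {"translation": [-0.1,-0.3,10.5],"rot": [0,0,0],"hand": 0.9}
    - {"translation": [-0.1,-0.3,10.5],"rot": [0,0,0],"hand": 0.42}
    - {"translation": [-0.1,-0.3,10.5],"rot": [0,0,0],"hand": 0.42}
    - {"translation": [-0.1,-0.3,10.5],"rot": [0,0,0],"hand": 0.42}
    - {"translation": [-0.1,-0.3,6.5],"rot": [0,0,0],"hand": 0.42}

```text
t: 9.95
eef_pos: [0.4317, -0.2696, 0.1058]
ee_rot: [3.137, 0.007, -0.987]
force: [0.4, -0.4, -0.6]
width: 0.05
gripper_force: 0.0
```

Emit:
move_arm:
  rows:
    - {"translation": [-3,0,-4],"rot": [0,0,0],"hand": 0.42}
    - {"translation": [-8,0,-10],"rot": [0,0,0],"hand": 0.42}
    - {"translation": [-10,0,-14],"rot": [0,0,0],"hand": 0.42}
    - {"translation": [-12,0,-18],"rot": [0,0,0],"hand": 0.42}
    - {"translation": [-12,0,-18],"rot": [0,0,0],"hand": 0.42}
    - {"translation": [-12,0,-18],"rot": [0,0,0],"hand": 0.42}

```text
t: 10.45
eef_pos: [0.3691, -0.1702, 0.2978]
ee_rot: [-3.131, -0.008, -0.985]
force: [2.0, -1.1, 0.7]
width: 0.0508
gripper_force: 0.0
```

Run:
```python
from h import *
for n in ['scene','side']:
    im,P,c=snap(n,n+'1')
    for l in ['filter_1','tub','cap_hinge','cap_grip']:
        for r in arm.pinpoint(l,n): print(n,l,round(r['p'],2),w(c,r['point']).round(3))
C=np.array([.4545,-.2995]); hd=np.array([.0535,-.0815]); print(np.linalg.norm(hd)); hd/=np.linalg.norm(hd)
# cap profile: along outward direction v and z, near mid plane
v=(P[...,:2]-C)@hd; t=(P[...,:2]-C)@np.array([-hd[1],hd[0]])
m=(np.abs(t)<.09)&(v>.06)&(v<.2)&(P[...,2]>.1); q=np.c_[v[m],t[m],P[...,2][m]]
for z in np.arange(.1,.28,.02):
    k=abs(q[:,2]-z)<.01
    if k.sum(): print('z %.2f'%z,k.sum(),'v',np.percentile(q[k,0],[2,50,98]).round(3),'t',np.percentile(q[k,1],[2,98]).round(3))
im,P,c=snap('wrist','w3')
```

```text
scene filter_1 0.96 [ 0.469 -0.321  0.006]
scene filter_1 0.86 [0.564 0.216 0.002]
scene filter_1 0.75 [ 0.367  0.075 -0.002]
scene filter_1 0.6 [ 0.433 -0.269  0.007]
scene tub 0.7 [ 0.53  -0.409  0.175]
scene tub 0.56 [ 0.454 -0.301  0.   ]
scene cap_grip 0.79 [ 0.531 -0.41   0.174]
side filter_1 0.81 [ 0.468 -0.324  0.005]
side filter_1 0.81 [0.563 0.218 0.001]
side filter_1 0.66 [ 0.434 -0.267  0.009]
side filter_1 0.61 [0.373 0.079 0.001]
side filter_1 0.47 [0.318 0.293 0.183]
side tub 0.76 [ 0.457 -0.302  0.004]
side tub 0.67 [ 0.436 -0.267  0.009]
side cap_hinge 0.74 [ 0.51  -0.379  0.088]
side cap_hinge 0.17 [ 0.533 -0.407  0.182]
side cap_grip 0.71 [ 0.533 -0.405  0.179]
side cap_grip 0.36 [ 0.698 -0.341 -0.002]
0.0974910252279665
z 0.10 60 v [0.09  0.094 0.1  ] t [-0.043  0.055]
z 0.12 194 v [0.086 0.091 0.101] t [-0.061  0.071]
z 0.14 288 v [0.086 0.091 0.102] t [-0.069  0.084]
z 0.16 307 v [0.087 0.093 0.1  ] t [-0.066  0.087]
z 0.18 315 v [0.088 0.094 0.1  ] t [-0.06   0.087]
z 0.20 350 v [0.09  0.096 0.108] t [-0.07   0.088]
z 0.22 375 v [0.092 0.098 0.111] t [-0.069  0.087]
z 0.24 356 v [0.095 0.101 0.116] t [-0.057  0.076]
z 0.26 261 v [0.097 0.106 0.119] t [-0.041  0.06 ]
```

View pics/scene1.png

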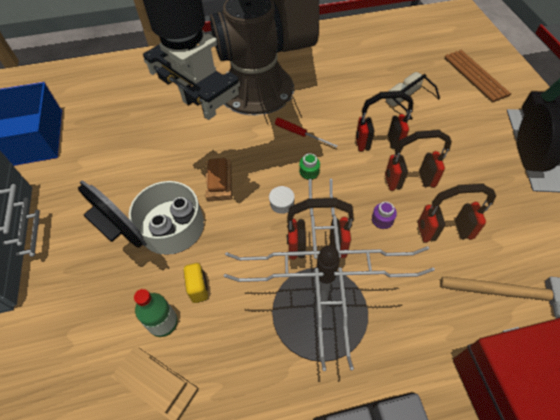

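Run:
```python
from h import *
C=np.array([.455,-.3005]); a=np.radians(-54.5); u=np.array([np.cos(a),np.sin(a)])
W=[(*(C+v*u).round(4),z,-54.5) for v,z in [(-.06,.34),(.17,.33),(.17,.263),(.132,.263),(.061,.261),(-.002,.228),(-.046,.173),(-.061,.118)]]
plan(*W)
```

```text
t 11.0 now [ 0.3683 -0.1712  0.2888] [ 1.799e+02  1.000e-01 -5.650e+01] q [ 0.06 -0.14 -0.45 -0.   -1.26  0.53] F [0.4 0.5 0.4] w 0.0508
-> (np.float64(0.4202), np.float64(-0.2517), 0.34, -54.5) cm [ 9.58  0.12 -5.13] rot [ 0.1  0.1 -2. ] rows 2.6
-> (np.float64(0.5537), np.float64(-0.4389), 0.33, -54.5) cm [22.99  0.    1.  ] rot [0. 0. 0.] rows 5.6
-> (np.float64(0.5537), np.float64(-0.4389), 0.263, -54.5) cm [ 0.  -0.   6.7] rot [0. 0. 0.] rows 1.6
-> (np.float64(0.5317), np.float64(-0.408), 0.263, -54.5) cm [-3.79 -0.   -0.  ] rot [0. 0. 0.] rows 0.9
-> (np.float64(0.4904), np.float64(-0.3502), 0.261, -54.5) cm [-7.1   0.01  0.2 ] rot [0. 0. 0.] rows 1.7
-> (np.float64(0.4538), np.float64(-0.2989), 0.228, -54.5) cm [-6.3  0.   3.3] rot [0. 0. 0.] rows 1.7
-> (np.float64(0.4283), np.float64(-0.2631), 0.173, -54.5) cm [-4.4 -0.   5.5] rot [0. 0. 0.] rows 1.7
-> (np.float64(0.4196), np.float64(-0.2508), 0.118, -54.5) cm [-1.51 -0.01  5.5 ] rot [0. 0. 0.] rows 1.4
```

Emit:
move_arm:
  rows:
    - {"translation": [4,0,-2.5],"rot": [0,0,-2],"hand": 1}
    - {"translation": [8,0,-5],"rot": [0,0,-2],"hand": 1}
    - {"translation": [32.5,0.5,-4.2],"rot": [0,0,-2],"hand": 1}
    - {"translation": [32.5,0.5,-4.2],"rot": [0,0,-2],"hand": 1}
    - {"translation": [32.5,0.5,-4.2],"rot": [0,0,-2],"hand": 1}
    - {"translation": [32.5,0.5,-4.2],"rot": [0,0,-2],"hand": 1}
    - {"translation": [32.5,0.5,-4.2],"rot": [0,0,-2],"hand": 1}
    - {"translation": [32.5,0.5,-4.2],"rot": [0,0,-2],"hand": 1}

```text
t: 11.67
eef_pos: [0.5419, -0.4433, 0.3301]
ee_rot: [3.141, 0.001, -0.952]
force: [1.4, 1.2, 1.2]
width: 0.0035
gripper_force: 0.0
```

Run:
```python
from h import *
plan((.5537,-.4389,.263,-54.5))
```

```text
t 11.7 now [ 0.5419 -0.4433  0.3301] [ 1.799e+02  1.000e-01 -5.450e+01] q [-0.41  0.37  0.22  0.   -1.43  1.03] F [1.4 1.2 1.2] w 0.0035
-> (0.5537, -0.4389, 0.263, -54.5) cm [ 0.33 -1.22  6.71] rot [ 0.1  0.1 -0. ] rows 1.7
```

Emit:
move_arm:
  rows:
    - {"translation": [0.3,-1.2,4],"rot": [0,0,0],"hand": 1}
    - {"translation": [0.3,-1.2,6.7],"rot": [0,0,0],"hand": 1}
    - {"translation": [0.3,-1.2,6.7],"rot": [0,0,0],"hand": 1}
    - {"translation": [-3.0,-1.2,6.7],"rot": [0,0,0],"hand": 1}
    - {"translation": [-6.0,-1.2,6.7],"rot": [0,0,0],"hand": 1}
    - {"translation": [-8.5,-1.2,6.7],"rot": [0,0,0],"hand": 1}
    - {"translation": [-11,-1.2,6.9],"rot": [0,0,0],"hand": 1}
    - {"translation": [-13.5,-1.2,8],"rot": [0,0,0],"hand": 1}

```text
t: 12.33
eef_pos: [0.473, -0.3243, 0.2551]
ee_rot: [-3.14, -0.005, -0.95]
force: [0.8, -1.2, 2.2]
width: 0.0004
gripper_force: 0.5
```

Emit:
move_arm:
  rows:
    - {"translation": [-2.0,0,1],"rot": [0,0,0],"hand": 1}
    - {"translation": [-3.5,0,2.2],"rot": [0,0,0],"hand": 1}
    - {"translation": [-5.5,0,4.2],"rot": [0,0,0],"hand": 1}
    - {"translation": [-7.3,0,6.5],"rot": [0,0,0],"hand": 1}
    - {"translation": [-8.5,0,9],"rot": [0,0,0],"hand": 1}
    - {"translation": [-9.2,0,11.5],"rot": [0,0,0],"hand": 1}
    - {"translation": [-9.4,0,13],"rot": [0,0,0],"hand": 1}
    - {"translation": [-9.4,0,13.5],"rot": [0,0,0],"hand": 1}

```text
t: 13.0
eef_pos: [0.4168, -0.247, 0.116]
ee_rot: [3.14, 0.002, -0.95]
force: [-3.1, 3.0, 5.6]
width: 0.0007
gripper_force: 2.7
```

Run:
```python
from h import *
plan((.4196,-.2508,.118,-54.5))
for n in ['scene','side']:
    im,P,c=snap(n,n+'2')
    for l in ['cap_grip']:
        for r in arm.pinpoint(l,n): print(n,l,round(r['p'],2),w(c,r['point']).round(3))
    C=np.array([.455,-.3005]);m=(np.hypot(P[...,0]-C[0],P[...,1]-C[1])<.05)&(P[...,2]>.128)&(P[...,2]<.137); q=P[m]
    if len(q)>5:
        e=np.linalg.eigh(np.cov(q[:,:2].T))[1][:,1]; print(len(q),'bar',(q.max(0)+q.min(0))/2,np.degrees(np.arctan2(e[1],e[0])))
```

```text
t 13.0 now [ 0.4168 -0.247   0.116 ] [ 1.799e+02  1.000e-01 -5.440e+01] q [-0.13  0.17 -0.57 -0.   -0.84  0.75] F [-3.1  3.   5.6] w 0.0007
-> (0.4196, -0.2508, 0.118, -54.5) cm [ 0.47 -0.   -0.2 ] rot [0.1 0.1 0.1] rows 0.1
scene cap_grip 0.69 [ 0.452 -0.304  0.119]
148 bar [ 0.45541786 -0.30069633  0.13024031] -165.63307769043678
side cap_grip 0.82 [ 0.456 -0.302  0.121]
```

View pics/side2.png

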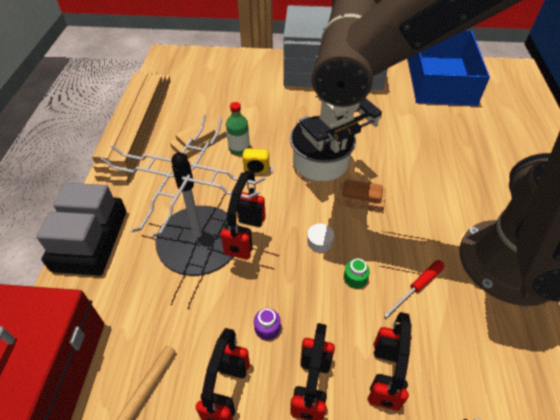

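The side picture shows the cap lying flat on the tub at (323,140). Next I grip its bar and twist.

Emit:
move_arm:
  rows:
    - {"translation": [0,0,-4],"rot": [0,0,0],"hand": 0.4}
    - {"translation": [3,0,-7],"rot": [0,0,-7],"hand": 0.4}
    - {"translation": [6.6,0.2,-7],"rot": [0,0,-14],"hand": 0.4}
    - {"translation": [6.6,0.2,-7],"rot": [0,0,-21],"hand": 0.4}
    - {"translation": [6.6,0.2,-7],"rot": [0,0,-28],"hand": 0.4}
    - {"translation": [6.6,0.2,-7],"rot": [0,0,-35],"hand": 0.4}
    - {"translation": [6.6,0.2,-7],"rot": [0,0,-42],"hand": 0.4}
    - {"translation": [6.6,0.2,-7],"rot": [0,0,-49],"hand": 0.4}

```text
t: 13.87
eef_pos: [0.4555, -0.3034, 0.1882]
ee_rot: [3.141, -0.002, -0.09]
force: [0.5, 0.5, -0.3]
width: 0.0479
gripper_force: 0.0
```

Emit:
move_arm:
  rows:
    - {"translation": [0,0,0],"rot": [0,0,-20],"hand": 0.4}
    - {"translation": [0,0,0],"rot": [0,0,-20],"hand": 0.4}
    - {"translation": [0,0,0],"rot": [0,0,-20],"hand": 0.4}
    - {"translation": [0,0,0],"rot": [0,0,-20],"hand": 0.4}
    - {"translation": [0,0,0],"rot": [0,0,-20],"hand": 0.4}

```text
t: 14.28
eef_pos: [0.4553, -0.303, 0.1878]
ee_rot: [3.14, -0.002, 0.25]
force: [-0.1, -0.4, -0.1]
width: 0.0524
gripper_force: 0.0
```

```bash
cat >> h.py <<'E'
def bar(n='wrist',C=(.455,-.3005)):
    im,P,c=snap(n); m=(np.hypot(P[...,0]-C[0],P[...,1]-C[1])<.05)&(P[...,2]>.127)&(P[...,2]<.138); q=P[m][:,:2]
    if len(q)>10:
        e=np.linalg.eigh(np.cov(q.T))[1][:,1]; r=cv2.minAreaRect((q*1000).astype(np.float32)); print(n,len(q),'bar',r[0],r[1],'ang',np.degrees(np.arctan2(e[1],e[0])))
E
python3 - <<'E'
from h import *
bar(); bar('scene'); bar('side'); plan((.455,-.3010,.121,14.4))
E
```

```text
wrist 2401 bar (458.03265380859375, -300.9751892089844) (74.76097869873047, 15.954324722290039) ang -164.93123061581008
scene 199 bar (455.02508544921875, -301.3001403808594) (81.34758758544922, 15.745501518249512) ang -164.87130402333045
side 142 bar (458.34466552734375, -299.14483642578125) (79.0052490234375, 19.239057540893555) ang -165.06518214154863
t 14.4 now [ 0.4549 -0.3027  0.1871] [180.   -0.   14.3] q [-0.23  0.19 -0.35  0.   -1.03  2.05] F [0.5 0.8 0.3] w 0.0523
-> (0.455, -0.301, 0.121, 14.4) cm [ 0.04 -0.17  6.61] rot [ 0.  -0.  -0.1] rows 1.6
```

Emit:
move_arm:
  rows:
    - {"translation": [0.1,-0.2,3.5],"rot": [0,0,-0.7],"hand": 0.4}
    - {"translation": [0.1,-0.2,6.5],"rot": [0,0,-0.7],"hand": 0.4}
    - {"translation": [0.1,-0.2,6.6],"rot": [0,0,-0.7],"hand": 0.9}
    - {"translation": [0.1,-0.2,6.6],"rot": [0,0,-0.7],"hand": 0.95}
    - {"translation": [0.1,-0.2,6.6],"rot": [0,0,-0.7],"hand": 0.95}
    - {"translation": [0.1,-0.2,6.6],"rot": [0,0,-0.7],"hand": 0.95}
    - {"translation": [0.1,-0.2,6.6],"rot": [0,0,-0.7],"hand": 0.95}
    - {"translation": [0.1,-0.2,6.6],"rot": [0,0,-0.7],"hand": 0.95}
  squeeze: 35

```text
t: 15.1
eef_pos: [0.4558, -0.3007, 0.1217]
ee_rot: [3.14, -0.002, 0.265]
force: [7.0, -14.3, -5.1]
width: 0.0182
gripper_force: 7.6
```

Emit:
move_arm:
  rows:
    - {"translation": [0,0,0],"rot": [0,0,5],"hand": 0.95}
    - {"translation": [0,0,0],"rot": [0,0,11],"hand": 0.95}
    - {"translation": [0,0,0],"rot": [0,0,17],"hand": 0.95}
    - {"translation": [0,0,0],"rot": [0,0,23],"hand": 0.95}
    - {"translation": [0,0,0],"rot": [0,0,29],"hand": 0.95}
    - {"translation": [0,0,0],"rot": [0,0,35],"hand": 0.95}
    - {"translation": [0,0,0],"rot": [0,0,41],"hand": 0.95}
    - {"translation": [0,0,0],"rot": [0,0,47],"hand": 0.95}

```text
t: 15.77
eef_pos: [0.4565, -0.3015, 0.1218]
ee_rot: [3.141, -0.004, -0.56]
force: [2.5, -6.3, -1.7]
width: 0.016
gripper_force: 35.0
```

Run:
```python
from h import *
plan((.455,-.3010,.121,-32)); print(arm.get_state()['moment'],arm.get_state()['gripper_force'])
```

```text
t 15.8 now [ 0.4565 -0.3015  0.1218] [180.   -0.2 -32.1] q [-0.22  0.26 -0.43  0.   -0.88  1.23] F [ 2.5 -6.3 -1.7] w 0.016
-> (0.455, -0.301, 0.121, -32) cm [-0.15  0.04  0.08] rot [ 0.  -0.2 -0.1] rows 0.0
[-2.34312564 -0.61634462  0.14475942] 34.969348311424255
```

Emit:
move_arm:
  rows:
    - {"translation": [0,0,0],"rot": [0,0,6],"hand": 0.95}
    - {"translation": [0,0,0],"rot": [0,0,12],"hand": 0.95}
    - {"translation": [0,0,0],"rot": [0,0,18],"hand": 0.95}
    - {"translation": [0,0,0],"rot": [0,0,24],"hand": 0.95}
    - {"translation": [0,0,0],"rot": [0,0,30],"hand": 0.95}
    - {"translation": [0,0,0],"rot": [0,0,36],"hand": 0.95}
    - {"translation": [0,0,0],"rot": [0,0,42],"hand": 0.95}
    - {"translation": [0,0,0],"rot": [0,0,42],"hand": 0.95}

```text
t: 16.43
eef_pos: [0.4564, -0.3015, 0.1218]
ee_rot: [-3.14, -0.003, -1.294]
force: [1.4, -8.7, -1.9]
width: 0.0157
gripper_force: 34.9
```

Run:
```python
from h import *
plan((.455,-.3010,.121,-32)); print(arm.get_state()['moment'],arm.get_state()['gripper_force'])
```

```text
t 16.4 now [ 0.4564 -0.3015  0.1218] [-179.9   -0.2  -74.2] q [-0.22  0.26 -0.43  0.   -0.88  0.5 ] F [ 1.4 -8.7 -1.9] w 0.0157
-> (0.455, -0.301, 0.121, -32) cm [-0.09  0.12  0.08] rot [ -0.   -0.2 -42.2] rows 5.9
[-2.86854139 -0.4178197  -0.07478139] 34.948251843452454
```

Emit:
move_arm:
  rows:
    - {"translation": [0,0,0],"rot": [0,0,2],"hand": 0.95}
    - {"translation": [0,0,0],"rot": [0,0,4],"hand": 0.95}
    - {"translation": [0,0,0],"rot": [0,0,6],"hand": 0.95}
    - {"translation": [0,0,0],"rot": [0,0,7],"hand": 0.95}
    - {"translation": [0,0,0],"rot": [0,0,7],"hand": 0.95}

```text
t: 16.85
eef_pos: [0.457, -0.301, 0.1217]
ee_rot: [-3.138, -0.002, -1.409]
force: [5.2, -3.7, 0.3]
width: 0.016
gripper_force: 35.6
```

Run:
```python
from h import *
plan(); s=arm.get_state(); print(s['moment'],s['gripper_force'],s['joint_efforts'])
```

```text
t 16.9 now [ 0.457  -0.301   0.1217] [-1.798e+02 -1.000e-01 -8.080e+01] q [-0.22  0.26 -0.43  0.   -0.88  0.38] F [ 5.2 -3.7  0.3] w 0.016
[-1.31115135 -1.49688736  0.79373185] 35.63961088657379 [ -0.55249348 -44.92572784  20.89749277   3.91164064  -1.79617658
  -1.19013347]
```

Emit:
move_arm:
  rows:
    - {"translation": [0,0,0],"rot": [0,0,6],"hand": 0.4}
    - {"translation": [0,0,0],"rot": [0,0,6],"hand": 0.4}
    - {"translation": [0,0,0],"rot": [0,0,6],"hand": 0.4}
    - {"translation": [0,0,-4],"rot": [0,0,6],"hand": 0.4}
    - {"translation": [0,0,-8],"rot": [0,0,6],"hand": 0.4}
    - {"translation": [0,0,-12],"rot": [0,0,6],"hand": 0.8}
    - {"translation": [0,0,-16],"rot": [0,0,6],"hand": 1}
    - {"translation": [0,0,-18],"rot": [0,0,6],"hand": 1}

```text
t: 17.52
eef_pos: [0.4559, -0.3009, 0.3061]
ee_rot: [-3.137, -0.003, -1.511]
force: [1.0, 0.2, 0.8]
width: 0.0345
gripper_force: 0.0
```

```bash
cat >> h.py <<'E'
def hooks(n='side',A=(.752,-.004)):
    im,P,c=snap(n,'hk'); dx=P[...,0]-A[0]; dy=P[...,1]-A[1]; r=np.hypot(dx,dy); a=np.degrees(np.arctan2(dy,dx))
    m=(r>.1)&(r<.18)&(P[...,2]>.224)&(P[...,2]<.262)
    best=[]
    for th in np.arange(-45,45,.5):
        # distance of points to nearest wire line (4 arms, +-20 mm)
        b=np.radians(((a[m]-th+45)%90)-45); lat=r[m]*np.sin(b); best.append((np.mean(np.minimum(np.abs(np.abs(lat)-.02),.01)),th))
    print(n,m.sum(),'carousel mod 90:',min(best)); return min(best)[1]
E
python3 - <<'E'
from h import *
bar('wrist'); bar('scene'); hooks('side'); hooks('scene'); 
for n in ('scene','side'):
    c=cam(n); arm.grab_frame(n)
    for l in ['cap_grip','stand_axis']:
        for r in arm.pinpoint(l,n): print(n,l,round(r['p'],2),w(c,r['point']).round(3))
E
```

```text
wrist 1131 bar (454.766845703125, -301.9023742675781) (15.988079071044922, 79.77857208251953) ang 101.72023007399524
scene 212 bar (455.2381896972656, -301.5826721191406) (18.100547790527344, 78.4395751953125) ang 102.22646054225805
side 1195 carousel mod 90: (np.float64(0.004332988338506754), np.float64(-12.0))
scene 1794 carousel mod 90: (np.float64(0.0036848475703397444), np.float64(-12.0))
scene cap_grip 0.64 [ 0.452 -0.302  0.119]
scene stand_axis 0.85 [ 0.751 -0.003 -0.002]
side cap_grip 0.81 [ 0.457 -0.299  0.121]
```

```bash
cat >> h.py <<'E'
def arc(phi0,steps,A=(.752,-.004),r=.127,z=.225,off=90,base=None):
    """rows in the tool frame of the pose at phi0 (yaw=phi0+off)"""
    f=lambda p:(np.array([A[0]+r*np.cos(np.radians(p)),A[1]+r*np.sin(np.radians(p)),z]),R.from_euler('xyz',[180,0,p+off],degrees=True).as_matrix())
    p0,M0=f(phi0); print('start',p0.round(4),'yaw',phi0+off)
    for s in steps:
        p,M=f(phi0+s); print(s,(M0.T@(p-p0)*100).round(1),R.from_matrix(M0.T@M).as_rotvec(degrees=True).round(1))
E
python3 - <<'E'
from h import *
plan((.59,-.215,.305,-50),(.7256,-.1282,.305,-12),(.7256,-.1282,.225,-12))
arc(-102,-np.arange(6,43,6)); arc(-144,[-6,-12,-18,-24,-30,-36,-39])
E
```

```text
t 18.0 now [ 0.4548 -0.3002  0.2996] [179.9   0.  -86.8] q [-0.22  0.11 -0.18 -0.   -1.28  0.28] F [ 0.2 -0.2 -0.3] w 0.001
-> (0.59, -0.215, 0.305, -50) cm [ -7.75 -13.97  -0.56] rot [  0.1   0.1 -36.8] rows 5.2
-> (0.7256, -0.1282, 0.305, -12) cm [  2.07 -15.97  -0.  ] rot [ -0.   0. -38.] rows 5.4
-> (0.7256, -0.1282, 0.225, -12) cm [-0. -0.  8.] rot [0. 0. 0.] rows 2.0
start [ 0.7256 -0.1282  0.225 ] yaw -12
-6 [-1.3 -0.1 -0. ] [ 0. -0.  6.]
-12 [-2.6 -0.3 -0. ] [ 0. -0. 12.]
-18 [-3.9 -0.6 -0. ] [ 0. -0. 18.]
-24 [-5.2 -1.1 -0. ] [ 0. -0. 24.]
-30 [-6.4 -1.7 -0. ] [ 0. -0. 30.]
-36 [-7.5 -2.4 -0. ] [-0. -0. 36.]
-42 [-8.5 -3.3 -0. ] [ 0. -0. 42.]
start [ 0.6493 -0.0786  0.225 ] yaw -54
-6 [-1.3 -0.1 -0. ] [ 0. -0.  6.]
-12 [-2.6 -0.3 -0. ] [ 0. -0. 12.]
-18 [-3.9 -0.6 -0. ] [ 0. -0. 18.]
-24 [-5.2 -1.1 -0. ] [ 0. -0. 24.]
-30 [-6.4 -1.7 -0. ] [ 0. -0. 30.]
-36 [-7.5 -2.4 -0. ] [ 0. -0. 36.]
-39 [-8.  -2.8 -0. ] [ 0. -0. 39.]
```

Emit:
move_arm:
  rows:
    - {"translation": [-7.7,-14,-0.5],"rot": [0,0,-36.8],"hand": 1}
    - {"translation": [-7.7,-14,-0.5],"rot": [0,0,-36.8],"hand": 1}
    - {"translation": [-7.7,-14,-0.5],"rot": [0,0,-36.8],"hand": 1}
    - {"translation": [-7.7,-14,-0.5],"rot": [0,0,-36.8],"hand": 1}
    - {"translation": [-7.7,-14,-0.5],"rot": [0,0,-36.8],"hand": 1}
    - {"translation": [-7.7,-14,-0.5],"rot": [0,0,-36.8],"hand": 1}
    - {"translation": [-7.7,-14,-0.5],"rot": [0,0,-36.8],"hand": 1}

```text
t: 18.6
eef_pos: [0.5904, -0.2154, 0.3046]
ee_rot: [3.14, 0.001, -0.874]
force: [-0.8, 0.2, -0.0]
width: 0.0002
gripper_force: 0.0
```

Emit:
move_arm:
  rows:
    - {"translation": [2.1,-16,0],"rot": [0,0,-38],"hand": 1}
    - {"translation": [2.1,-16,0],"rot": [0,0,-38],"hand": 1}
    - {"translation": [2.1,-16,0],"rot": [0,0,-38],"hand": 1}
    - {"translation": [2.1,-16,0],"rot": [0,0,-38],"hand": 1}
    - {"translation": [2.1,-16,0],"rot": [0,0,-38],"hand": 1}
    - {"translation": [2.1,-16,0],"rot": [0,0,-38],"hand": 1}
    - {"translation": [2.1,-16,0],"rot": [0,0,-38],"hand": 1}
    - {"translation": [2.1,-16,0],"rot": [0,0,-38],"hand": 1}

```text
t: 19.27
eef_pos: [0.7261, -0.1298, 0.3058]
ee_rot: [3.141, 0.0, -0.215]
force: [0.4, 0.0, 0.2]
width: 0.0006
gripper_force: 0.0
```

Run:
```python
from h import *
plan((.7256,-.1282,.225,-12)); snap('wrist','w4')
```

```text
t 19.3 now [ 0.7261 -0.1298  0.3058] [180.    0.  -12.3] q [ 0.09  0.44  0.28  0.   -1.41  1.27] F [0.4 0.  0.2] w 0.0006
-> (0.7256, -0.1282, 0.225, -12) cm [-0.08 -0.14  8.08] rot [ 0.   0.  -0.3] rows 2.0
```

View pics/w4.png

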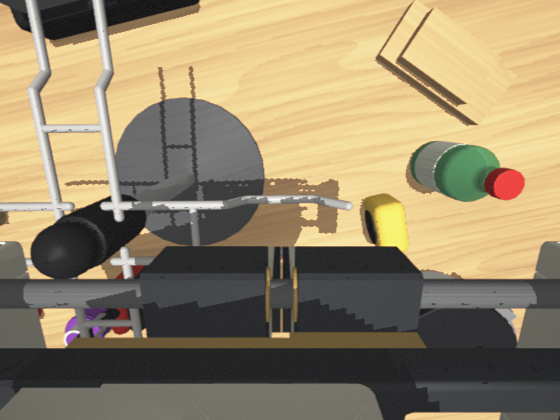

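The wrist picture shows the +x hook and its crossbar at (72,128), with the jaws over the -y hook and its near wire at (220,205). The crossbar sits further in than my finger position, so I lower and drag.

Emit:
move_arm:
  rows:
    - {"translation": [-0.1,-0.1,3],"rot": [0,0,0],"hand": 1}
    - {"translation": [-0.1,-0.1,5.5],"rot": [0,0,0],"hand": 1}
    - {"translation": [-0.1,-0.1,8],"rot": [0,0,0],"hand": 1}
    - {"translation": [-0.1,-0.1,8],"rot": [0,0,0],"hand": 1}

```text
t: 19.65
eef_pos: [0.7227, -0.128, 0.2203]
ee_rot: [3.141, 0.008, -0.214]
force: [-0.8, 0.1, -1.9]
width: 0.0003
gripper_force: 0.0
```

Run:
```python
from h import *
plan()
```

```text
t 19.6 now [ 0.7227 -0.128   0.2203] [180.    0.4 -12.2] q [ 0.09  0.47  0.14 -0.   -1.25  1.27] F [-0.8  0.1 -1.9] w 0.0003
```

Emit:
move_arm:
  rows:
    - {"translation": [-1.3,-0.1,0],"rot": [0,0,6],"hand": 1}
    - {"translation": [-2.6,-0.3,0],"rot": [0,0,12],"hand": 1}
    - {"translation": [-3.9,-0.6,0],"rot": [0,0,18],"hand": 1}
    - {"translation": [-5.2,-1.1,0],"rot": [0,0,24],"hand": 1}
    - {"translation": [-6.4,-1.7,0],"rot": [0,0,30],"hand": 1}
    - {"translation": [-7.5,-2.4,0],"rot": [0,0,36],"hand": 1}
    - {"translation": [-8.5,-3.3,0],"rot": [0,0,42],"hand": 1}

```text
t: 20.23
eef_pos: [0.6495, -0.0785, 0.2281]
ee_rot: [-3.14, -0.002, -0.951]
force: [0.4, -0.7, 0.1]
width: 0.0005
gripper_force: 0.7
```

Emit:
move_arm:
  rows:
    - {"translation": [-1.3,-0.1,0],"rot": [0,0,6],"hand": 1}
    - {"translation": [-2.6,-0.3,0],"rot": [0,0,12],"hand": 1}
    - {"translation": [-3.9,-0.6,0],"rot": [0,0,18],"hand": 1}
    - {"translation": [-5.2,-1.1,0],"rot": [0,0,24],"hand": 1}
    - {"translation": [-6.4,-1.7,0],"rot": [0,0,30],"hand": 1}
    - {"translation": [-7.5,-2.4,0],"rot": [0,0,36],"hand": 1}
    - {"translation": [-7.8,-2.7,0],"rot": [0,0,38],"hand": 1}
    - {"translation": [-7.8,-2.7,0],"rot": [0,0,38],"hand": 1}

```text
t: 20.9
eef_pos: [0.6261, 0.0018, 0.2278]
ee_rot: [-3.139, 0.001, -1.608]
force: [0.2, -0.3, 0.3]
width: 0.0001
gripper_force: 0.0
```

Run:
```python
from h import *
plan(); hooks('side'); hooks('scene')
```

```text
t 20.9 now [0.6261 0.0018 0.2278] [-179.9    0.   -92.2] q [ 0.31  0.29 -0.12  0.   -1.16 -0.35] F [ 0.2 -0.3  0.3] w 0.0001
side 1379 carousel mod 90: (np.float64(0.005224984015531794), np.float64(-1.5))
scene 1631 carousel mod 90: (np.float64(0.004211429197040706), np.float64(-2.0))
```

```bash
cat >> h.py <<'E'
def muff(n,x,y):
    im,P,c=snap(n); m=(np.hypot(P[...,0]-x,P[...,1]-y)<.06)&(P[...,2]>.170)&(P[...,2]<.195); q=P[m][:,:2]
    if len(q)<20: print(n,'none',len(q)); return
    # flat top only
    q=P[m&(P[...,2]>np.percentile(P[m][:,2],60)-.004)][:,:2]
    e=np.linalg.eigh(np.cov(q.T))[1][:,1]; r=cv2.minAreaRect((q*1000).astype(np.float32)); print(n,len(q),'crown',np.round(r[0],1),np.round(r[1],1),'band ang %.1f'%(np.degrees(np.arctan2(e[1],e[0]))%180),'top z %.4f'%np.percentile(P[m][:,2],90))
E
python3 - <<'E'
from h import *
for n in ('scene','side'):
    for x,y in [(.314,.293),(.631,.352),(.462,.327)]: muff(n,x,y)
plan((.626,.002,.31,-92),(.628,.19,.30,-95),(.628,.351,.25,-100))
E
```

```text
scene 145 crown [315.6 294.2] [59.2 21.7] band ang 81.4 top z 0.1843
scene 226 crown [626.7 347.5] [64.3 18.7] band ang 80.4 top z 0.1841
scene 181 crown [462.4 326.2] [68.6 19.8] band ang 81.8 top z 0.1842
side 380 crown [317.7 297.4] [65.2 18.2] band ang 81.1 top z 0.1860
side 398 crown [629.2 352. ] [62.4 18.6] band ang 80.0 top z 0.1857
side 390 crown [464.6 330.8] [62.3 17.9] band ang 82.0 top z 0.1860
t 21.3 now [0.6257 0.0008 0.2257] [180.  -0. -92.] q [ 0.31  0.29 -0.12  0.   -1.16 -0.35] F [ 0.1 -0.2 -0. ] w 0.0006
-> (0.626, 0.002, 0.31, -92) cm [-0.12 -0.03 -8.43] rot [ 0. -0. -0.] rows 2.1
-> (0.628, 0.19, 0.3, -95) cm [-18.8    0.46   1.  ] rot [ 0. -0.  3.] rows 4.6
-> (0.628, 0.351, 0.25, -100) cm [-16.04   1.4    5.  ] rot [ 0. -0.  5.] rows 4.1
```

Emit:
move_arm:
  rows:
    - {"translation": [0,0,-4],"rot": [0,0,0],"hand": 1}
    - {"translation": [0,0,-8],"rot": [0,0,0],"hand": 1}
    - {"translation": [-3,0,-8.4],"rot": [0,0,1],"hand": 0.5}
    - {"translation": [-7,0,-8.4],"rot": [0,0,3],"hand": 0.3}
    - {"translation": [-11,0,-8],"rot": [0,0,3],"hand": 0.3}
    - {"translation": [-15,0.3,-7.7],"rot": [0,0,3],"hand": 0.3}
    - {"translation": [-19,0.5,-7.4],"rot": [0,0,3],"hand": 0.3}
    - {"translation": [-19,0.5,-7.4],"rot": [0,0,3],"hand": 0.3}

```text
t: 21.97
eef_pos: [0.6268, 0.197, 0.298]
ee_rot: [3.14, 0.0, -1.654]
force: [-0.1, -0.9, -1.0]
width: 0.0348
gripper_force: 0.0
```

Emit:
move_arm:
  rows:
    - {"translation": [-16,1.4,5],"rot": [0,0,5],"hand": 0.3}
    - {"translation": [-16,1.4,5],"rot": [0,0,5],"hand": 0.3}
    - {"translation": [-16,1.4,5],"rot": [0,0,5],"hand": 0.3}
    - {"translation": [-16,1.4,5],"rot": [0,0,5],"hand": 0.3}
    - {"translation": [-16,1.4,5],"rot": [0,0,5],"hand": 0.3}
    - {"translation": [-16,1.4,5],"rot": [0,0,5],"hand": 0.3}

```text
t: 22.47
eef_pos: [0.6264, 0.3539, 0.247]
ee_rot: [3.139, -0.003, -1.742]
force: [-0.1, -0.1, 0.0]
width: 0.0611
gripper_force: 0.0
```

Run:
```python
from h import *
muff('wrist',.628,.351); muff('side',.628,.351); hooks('scene'); hooks('side')
plan((.628,.350,.175,-100),(.628,.350,.285,-100),(.56,.15,.285,-96),(.51,.004,.285,-92),(.625,0,.285,-92))
```

```text
wrist 2114 crown [626.7 351. ] [62.1 18. ] band ang 80.5 top z 0.1845
side 305 crown [629.2 351.4] [63.7 18. ] band ang 84.0 top z 0.1859
scene 1865 carousel mod 90: (np.float64(0.0038757248998138832), np.float64(-2.0))
side 123 carousel mod 90: (np.float64(0.0019207983158718283), np.float64(-2.5))
t 22.7 now [0.6277 0.3509 0.2504] [-180.     0.  -100.1] q [ 0.78  0.43  0.14  0.   -1.28 -0.96] F [-1.  -0.2 -0.3] w 0.0615
-> (0.628, 0.35, 0.175, -100) cm [ 0.09 -0.03  7.54] rot [-0.   0.  -0.1] rows 1.8
-> (0.628, 0.35, 0.285, -100) cm [  0.   0. -11.] rot [0. 0. 0.] rows 2.7
-> (0.56, 0.15, 0.285, -96) cm [20.88  3.22  0.  ] rot [ 0.  0. -4.] rows 5.2
-> (0.51, 0.004, 0.285, -92) cm [15.04  3.45  0.  ] rot [-0.  0. -4.] rows 3.8
-> (0.625, 0, 0.285, -92) cm [ -0.   -11.51  -0.  ] rot [0. 0. 0.] rows 2.8
```

Emit:
move_arm:
  rows:
    - {"translation": [0,0,4],"rot": [0,0,0],"hand": 0.3}
    - {"translation": [0,0.1,7.5],"rot": [0,0,0],"hand": 0.3}
    - {"translation": [0,0.1,7.5],"rot": [0,0,0],"hand": 0.3}
    - {"translation": [0,0.1,7.5],"rot": [0,0,0],"hand": 0.95}
    - {"translation": [0,0.1,7.5],"rot": [0,0,0],"hand": 0.95}
    - {"translation": [0,0.1,7.5],"rot": [0,0,0],"hand": 0.95}
    - {"translation": [0,0.1,7.5],"rot": [0,0,0],"hand": 0.95}
    - {"translation": [0,0.1,7.5],"rot": [0,0,0],"hand": 0.95}
  squeeze: 40

```text
t: 23.33
eef_pos: [0.627, 0.3525, 0.1766]
ee_rot: [-3.14, 0.002, -1.745]
force: [0.2, -0.2, 0.7]
width: 0.0336
gripper_force: 0.0
```

Emit:
move_arm:
  rows:
    - {"translation": [0,0,0],"rot": [0,0,0],"hand": 0.95}
    - {"translation": [0,0,0],"rot": [0,0,0],"hand": 0.95}
    - {"translation": [0,0,0],"rot": [0,0,0],"hand": 0.95}
    - {"translation": [0,0,0],"rot": [0,0,0],"hand": 0.95}
    - {"translation": [0,0,-3],"rot": [0,0,0],"hand": 0.95}
    - {"translation": [0,0,-6],"rot": [0,0,0],"hand": 0.95}
    - {"translation": [0,0,-9],"rot": [0,0,0],"hand": 0.95}
    - {"translation": [0,0,-11],"rot": [0,0,0],"hand": 0.95}

```text
t: 24.0
eef_pos: [0.6266, 0.3522, 0.2873]
ee_rot: [-3.14, 0.001, -1.745]
force: [0.4, 1.0, -1.0]
width: 0.0176
gripper_force: 40.0
```

Run:
```python
from h import *
plan((.56,.15,.285,-96),(.50,.004,.285,-92),(.625,0,.285,-92))
```

```text
t 24.0 now [0.6266 0.3522 0.2873] [-1.799e+02  1.000e-01 -1.000e+02] q [ 0.78  0.41  0.19  0.   -1.35 -0.96] F [ 0.4  1.  -1. ] w 0.0176
-> (0.56, 0.15, 0.285, -96) cm [21.07  3.05  0.2 ] rot [-0.1  0.1 -4. ] rows 5.2
-> (0.5, 0.004, 0.285, -92) cm [15.15  4.44  0.  ] rot [-0.  0. -4.] rows 3.8
-> (0.625, 0, 0.285, -92) cm [ -0.04 -12.51  -0.  ] rot [0. 0. 0.] rows 3.1
```

Emit:
move_arm:
  rows:
    - {"translation": [2.5,0.4,0],"rot": [0,0,-0.5],"hand": 0.95}
    - {"translation": [5.5,0.8,0],"rot": [0,0,-1],"hand": 0.95}
    - {"translation": [8.5,1.2,0],"rot": [0,0,-1.6],"hand": 0.95}
    - {"translation": [11.5,1.6,0],"rot": [0,0,-2.2],"hand": 0.95}
    - {"translation": [14.5,2.1,0],"rot": [0,0,-2.8],"hand": 0.95}
    - {"translation": [17.5,2.5,0],"rot": [0,0,-3.4],"hand": 0.95}
    - {"translation": [19.5,2.8,0],"rot": [0,0,-3.8],"hand": 0.95}
    - {"translation": [21.1,3.0,0.2],"rot": [0,0,-4],"hand": 0.95}

```text
t: 24.67
eef_pos: [0.5591, 0.1478, 0.2827]
ee_rot: [3.141, 0.0, -1.676]
force: [-0.4, 0.5, -1.8]
width: 0.0179
gripper_force: 40.0
```

Emit:
move_arm:
  rows:
    - {"translation": [2.5,0.7,0],"rot": [0,0,-0.6],"hand": 0.95}
    - {"translation": [5.5,1.6,0],"rot": [0,0,-1.4],"hand": 0.95}
    - {"translation": [8.5,2.5,0],"rot": [0,0,-2.2],"hand": 0.95}
    - {"translation": [11,3.2,0],"rot": [0,0,-3],"hand": 0.95}
    - {"translation": [13,3.9,0],"rot": [0,0,-3.5],"hand": 0.95}
    - {"translation": [14.5,4.4,0],"rot": [0,0,-4],"hand": 0.95}
    - {"translation": [15.1,4.4,0],"rot": [0,0,-4],"hand": 0.95}
    - {"translation": [15.1,4.4,0],"rot": [0,0,-4],"hand": 0.95}

```text
t: 25.33
eef_pos: [0.5003, 0.0031, 0.2825]
ee_rot: [3.141, 0.0, -1.607]
force: [0.7, 0.6, -2.7]
width: 0.0174
gripper_force: 40.0
```

Run:
```python
from h import *
plan((.625,0,.285,-92),(.625,0,.239,-92)); snap('side','s3')
```

```text
t 25.3 now [0.5003 0.0031 0.2825] [180.    0.  -92.1] q [ 0.4   0.04 -0.3  -0.   -1.23 -0.44] F [ 0.7  0.6 -2.7] w 0.0174
-> (0.625, 0, 0.285, -92) cm [ -0.15 -12.47  -0.25] rot [ 0.   0.  -0.1] rows 3.0
-> (0.625, 0, 0.239, -92) cm [-0.  -0.   4.6] rot [0. 0. 0.] rows 1.1
```

View pics/s3.png

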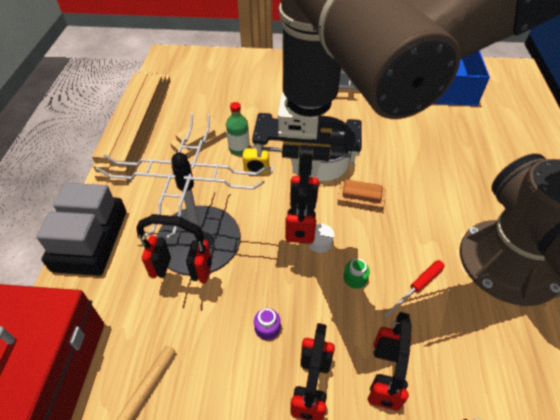

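The side picture shows the muff held upright at (302,200), in front of the free hook whose tip is at (262,183). I move it in and lower it.

Emit:
move_arm:
  rows:
    - {"translation": [-0.1,-2.5,-0.2],"rot": [0,0,0],"hand": 0.95}
    - {"translation": [-0.1,-5,-0.3],"rot": [0,0,0],"hand": 0.95}
    - {"translation": [-0.1,-7.5,-0.3],"rot": [0,0,0],"hand": 0.95}
    - {"translation": [-0.1,-10,-0.3],"rot": [0,0,0],"hand": 0.95}
    - {"translation": [-0.1,-12,-0.3],"rot": [0,0,0],"hand": 0.95}
    - {"translation": [-0.1,-12.5,-0.3],"rot": [0,0,0],"hand": 0.95}
    - {"translation": [-0.1,-12.5,-0.3],"rot": [0,0,0],"hand": 0.95}

```text
t: 25.97
eef_pos: [0.6269, 0.0016, 0.2837]
ee_rot: [3.139, -0.001, -1.606]
force: [-0.2, -0.3, -3.6]
width: 0.0173
gripper_force: 40.0
```

Run:
```python
from h import *
plan((.625,0,.240,-92)); hooks('scene')
```

```text
t 26.0 now [0.6269 0.0016 0.2837] [179.9  -0.  -92. ] q [ 0.31  0.26 -0.03 -0.   -1.28 -0.35] F [-0.2 -0.3 -3.6] w 0.0173
-> (0.625, 0, 0.24, -92) cm [0.16 0.18 4.37] rot [ 0.1 -0.   0. ] rows 1.1
scene 1757 carousel mod 90: (np.float64(0.0044311613696887174), np.float64(-2.0))
```

Emit:
move_arm:
  rows:
    - {"translation": [0.1,0.2,1.5],"rot": [0,0,0],"hand": 0.95}
    - {"translation": [0.1,0.2,3],"rot": [0,0,0],"hand": 0.95}
    - {"translation": [0.1,0.2,4.2],"rot": [0,0,0],"hand": 0.95}
    - {"translation": [0.1,0.2,4.4],"rot": [0,0,0],"hand": 0.95}
    - {"translation": [0.1,0.2,4.4],"rot": [0,0,0],"hand": 0.95}

```text
t: 26.43
eef_pos: [0.6225, -0.0, 0.2413]
ee_rot: [3.14, -0.0, -1.605]
force: [0.5, 1.1, -2.4]
width: 0.0175
gripper_force: 40.0
```

Run:
```python
from h import *
plan((.625,0,.240,-92))
```

```text
t 26.4 now [ 0.6225 -0.      0.2413] [179.9  -0.  -92. ] q [ 0.31  0.27 -0.11 -0.   -1.19 -0.35] F [ 0.5  1.1 -2.4] w 0.0175
-> (0.625, 0, 0.24, -92) cm [-0.01 -0.25  0.13] rot [ 0.1 -0.   0. ] rows 0.1
```

Not quite seated. Lower about 2 mm more, open partway and retract straight up.

Emit:
move_arm:
  rows:
    - {"translation": [0,-0.2,0.2],"rot": [0,0,0],"hand": 0.95}
    - {"translation": [0,-0.2,0.2],"rot": [0,0,0],"hand": 0.7}
    - {"translation": [0,-0.2,0.2],"rot": [0,0,0],"hand": 0.5}
    - {"translation": [0,-0.2,0.2],"rot": [0,0,0],"hand": 0.5}
    - {"translation": [0,-0.2,0.2],"rot": [0,0,0],"hand": 0.5}
    - {"translation": [0,-0.2,0.2],"rot": [0,0,0],"hand": 0.5}
    - {"translation": [0,-0.2,-3],"rot": [0,0,0],"hand": 0.5}
    - {"translation": [0,-0.2,-6.5],"rot": [0,0,0],"hand": 0.5}

```text
t: 27.1
eef_pos: [0.6242, -0.0007, 0.305]
ee_rot: [3.136, -0.001, -1.606]
force: [0.9, 0.9, 0.2]
width: 0.0436
gripper_force: 0.0
```

Run:
```python
from h import *
plan(); c=cam('side'); im,P,_=snap('side','s4')
for r in arm.pinpoint('muff_1_crown','side'): print(round(r['p'],2),w(c,r['point']).round(3))
m=(np.hypot(P[...,0]-.625,P[...,1])<.05)&(P[...,2]>.22)&(P[...,2]<.262)
print(m.sum(),np.percentile(P[m],[5,50,95],axis=0))
hooks('scene')
h=-2
arc(-92,-np.arange(6,43,6)); 
plan((.66,-.20,.31,-60),(.7476,-.1309,.31,-2))
```

```text
t 27.1 now [ 0.6242 -0.0007  0.305 ] [ 1.797e+02 -1.000e-01 -9.200e+01] q [ 0.31  0.25 -0.   -0.   -1.33 -0.35] F [0.9 0.9 0.2] w 0.0436
0.83 [0.464 0.326 0.183]
0.21 [ 0.453 -0.02   0.002]
556 [[ 0.58875399 -0.02609467  0.23084281]
 [ 0.62599008  0.01746858  0.2439751 ]
 [ 0.66124593  0.04408111  0.25059482]]
scene 1968 carousel mod 90: (np.float64(0.004632512242201907), np.float64(-2.0))
start [ 0.7476 -0.1309  0.225 ] yaw -2
-6 [-1.3 -0.1 -0. ] [ 0. -0.  6.]
-12 [-2.6 -0.3 -0. ] [ 0. -0. 12.]
-18 [-3.9 -0.6 -0. ] [ 0. -0. 18.]
-24 [-5.2 -1.1 -0. ] [ 0. -0. 24.]
-30 [-6.4 -1.7 -0. ] [ 0. -0. 30.]
-36 [-7.5 -2.4 -0. ] [ 0. -0. 36.]
-42 [-8.5 -3.3 -0. ] [-0. -0. 42.]
t 27.2 now [ 6.271e-01 -4.000e-04  3.103e-01] [-1.796e+02  1.000e-01 -9.200e+01] q [ 0.31  0.24  0.    0.   -1.33 -0.35] F [-0.2 -0.1 -0.9] w 0.0437
-> (0.66, -0.2, 0.31, -60) cm [19.84 -3.99  0.03] rot [ -0.4  -0.  -32. ] rows 4.9
-> (0.7476, -0.1309, 0.31, -2) cm [ -1.6  -11.04  -0.  ] rot [ -0.   0. -58.] rows 8.2
```

View pics/s4.png

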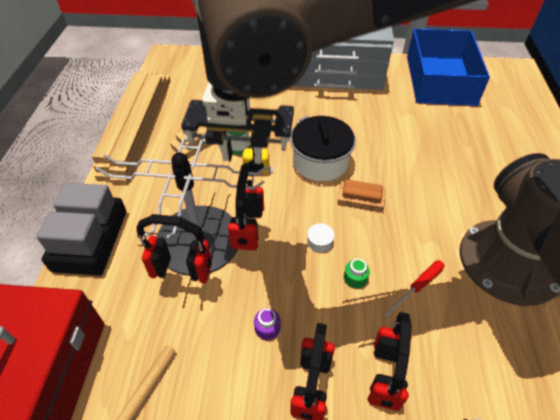

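The side picture shows the first muff hanging on the front hook at (245,205) and the cap bar turned. I bring the next hook round.

Emit:
move_arm:
  rows:
    - {"translation": [19.8,-4,0],"rot": [0,0,-32],"hand": 1}
    - {"translation": [19.8,-4,0],"rot": [0,0,-32],"hand": 1}
    - {"translation": [19.8,-4,0],"rot": [0,0,-32],"hand": 1}
    - {"translation": [19.8,-4,0],"rot": [0,0,-32],"hand": 1}
    - {"translation": [19.8,-4,0],"rot": [0,0,-32],"hand": 1}
    - {"translation": [19.8,-4,0],"rot": [0,0,-32],"hand": 1}
    - {"translation": [19.8,-4,0],"rot": [0,0,-32],"hand": 1}

```text
t: 27.83
eef_pos: [0.6581, -0.2023, 0.3049]
ee_rot: [3.14, 0.001, -1.051]
force: [0.6, 0.6, -0.3]
width: 0.0038
gripper_force: 0.0
```

Emit:
move_arm:
  rows:
    - {"translation": [-1.6,-11,0],"rot": [0,0,-58],"hand": 1}
    - {"translation": [-1.6,-11,0],"rot": [0,0,-58],"hand": 1}
    - {"translation": [-1.6,-11,0],"rot": [0,0,-58],"hand": 1}
    - {"translation": [-1.6,-11,0],"rot": [0,0,-58],"hand": 1}
    - {"translation": [-1.6,-11,0],"rot": [0,0,-58],"hand": 1}
    - {"translation": [-1.6,-11,0],"rot": [0,0,-58],"hand": 1}
    - {"translation": [-1.6,-11,0],"rot": [0,0,-58],"hand": 1}
    - {"translation": [-1.6,-11,0],"rot": [0,0,-58],"hand": 1}

```text
t: 28.5
eef_pos: [0.7458, -0.1291, 0.3061]
ee_rot: [-3.141, 0.001, -0.04]
force: [0.6, -0.0, -0.4]
width: 0.0006
gripper_force: 0.0
```

Run:
```python
from h import *
plan((.7476,-.1309,.225,-2))
```

```text
t 28.5 now [ 0.7458 -0.1291  0.3061] [-180.     0.    -2.3] q [ 0.08  0.47  0.33 -0.   -1.43  1.45] F [ 0.6 -0.  -0.4] w 0.0006
-> (0.7476, -0.1309, 0.225, -2) cm [0.19 0.17 8.11] rot [-0.   0.  -0.3] rows 2.0
```

Emit:
move_arm:
  rows:
    - {"translation": [0.2,0.1,3],"rot": [0,0,0],"hand": 1}
    - {"translation": [0.2,0.1,5.5],"rot": [0,0,0],"hand": 1}
    - {"translation": [0.2,0.1,8],"rot": [0,0,0],"hand": 1}
    - {"translation": [0.2,0.1,8],"rot": [0,0,0],"hand": 1}
    - {"translation": [0.2,0.1,8],"rot": [0,0,0],"hand": 1}

```text
t: 28.92
eef_pos: [0.747, -0.1309, 0.2253]
ee_rot: [3.141, 0.003, -0.047]
force: [0.0, 0.3, 0.9]
width: 0.0004
gripper_force: 0.0
```

Emit:
move_arm:
  rows:
    - {"translation": [-0.8,0,0],"rot": [0,0,4],"hand": 1}
    - {"translation": [-2.2,-0.2,0],"rot": [0,0,10],"hand": 1}
    - {"translation": [-3.5,-0.5,0],"rot": [0,0,16],"hand": 1}
    - {"translation": [-4.8,-0.9,0],"rot": [0,0,22],"hand": 1}
    - {"translation": [-6.0,-1.5,0],"rot": [0,0,28],"hand": 1}
    - {"translation": [-7.1,-2.2,0],"rot": [0,0,34],"hand": 1}
    - {"translation": [-8.2,-3.0,0],"rot": [0,0,40],"hand": 1}
    - {"translation": [-8.5,-3.3,0],"rot": [0,0,42],"hand": 1}

```text
t: 29.58
eef_pos: [0.6645, -0.0939, 0.2301]
ee_rot: [-3.138, -0.003, -0.786]
force: [0.8, 0.3, 0.0]
width: 0.0007
gripper_force: 0.0
```

Run:
```python
from h import *
plan((.752+.127*np.cos(np.radians(-134)),-.004+.127*np.sin(np.radians(-134)),.225,-44)); hooks('scene'); arc(-134,[-8,-15,-22,-29,-36,-42,-46])
```

```text
t 29.6 now [ 0.6645 -0.0939  0.2301] [-179.8   -0.2  -45. ] q [ 0.15  0.36 -0.02  0.   -1.19  0.64] F [0.8 0.3 0. ] w 0.0007
-> (np.float64(0.6637783869517073), np.float64(-0.09535615464300869), 0.225, -44) cm [0.05 0.15 0.51] rot [-0.2 -0.2 -1. ] rows 0.1
scene 2317 carousel mod 90: (np.float64(0.005366762141604435), np.float64(-44.5))
start [ 0.6638 -0.0954  0.225 ] yaw -44
-8 [-1.8 -0.1 -0. ] [ 0. -0.  8.]
-15 [-3.3 -0.4 -0. ] [ 0. -0. 15.]
-22 [-4.8 -0.9 -0. ] [ 0. -0. 22.]
-29 [-6.2 -1.6 -0. ] [ 0. -0. 29.]
-36 [-7.5 -2.4 -0. ] [ 0. -0. 36.]
-42 [-8.5 -3.3 -0. ] [ 0. -0. 42.]
-46 [-9.1 -3.9 -0. ] [ 0. -0. 46.]
```

Emit:
move_arm:
  rows:
    - {"translation": [-1.3,-0.1,0.4],"rot": [0,0,6],"hand": 1}
    - {"translation": [-2.6,-0.3,0.4],"rot": [0,0,12],"hand": 1}
    - {"translation": [-3.9,-0.6,0.4],"rot": [0,0,18],"hand": 1}
    - {"translation": [-5.2,-1.1,0.4],"rot": [0,0,24],"hand": 1}
    - {"translation": [-6.4,-1.7,0.4],"rot": [0,0,30],"hand": 1}
    - {"translation": [-7.5,-2.4,0.4],"rot": [0,0,36],"hand": 1}
    - {"translation": [-8.5,-3.3,0.4],"rot": [0,0,42],"hand": 1}
    - {"translation": [-9.1,-3.9,0.4],"rot": [0,0,45.5],"hand": 1}

```text
t: 30.3
eef_pos: [0.6281, -0.0021, 0.225]
ee_rot: [-3.138, 0.0, -1.578]
force: [0.4, 0.2, -0.4]
width: 0.0003
gripper_force: 0.0
```

Run:
```python
from h import *
hooks('scene'); hooks('side'); muff('side',.464,.327); muff('scene',.464,.327)
plan((.626,.002,.31,-90),(.53,.19,.30,-94),(.4645,.328,.25,-98.2))
c=cam('side')
for r in arm.pinpoint('muff_1_crown','side'): print(round(r['p'],2),w(c,r['point']).round(3))
```

```text
scene 2449 carousel mod 90: (np.float64(0.005725435649482587), np.float64(1.0))
side 1725 carousel mod 90: (np.float64(0.0059056364857338105), np.float64(0.5))
side 392 crown [464.6 330.5] [63.3 17.9] band ang 81.8 top z 0.1860
scene 182 crown [462.2 327.3] [67.8 21.3] band ang 82.3 top z 0.1844
t 30.5 now [ 0.628 -0.003  0.224] [-179.9    0.   -90. ] q [ 0.31  0.29 -0.12  0.   -1.15 -0.31] F [-0.4 -0.7  0.6] w 0.0003
-> (0.626, 0.002, 0.31, -90) cm [-0.5   0.18 -8.6 ] rot [-0.1  0.   0. ] rows 2.1
-> (0.53, 0.19, 0.3, -94) cm [-18.8   9.6   1. ] rot [ 0. -0.  4.] rows 5.2
-> (0.4645, 0.328, 0.25, -98.2) cm [-13.31   7.5    5.  ] rot [-0.  -0.   4.2] rows 3.9
0.83 [0.465 0.329 0.18 ]
```

Emit:
move_arm:
  rows:
    - {"translation": [0,0,-4],"rot": [0,0,0],"hand": 1}
    - {"translation": [0,0,-8],"rot": [0,0,0],"hand": 1}
    - {"translation": [-19.3,9.8,-7.6],"rot": [0,0,4],"hand": 0.5}
    - {"translation": [-19.3,9.8,-7.6],"rot": [0,0,4],"hand": 0.3}
    - {"translation": [-19.3,9.8,-7.6],"rot": [0,0,4],"hand": 0.3}
    - {"translation": [-19.3,9.8,-7.6],"rot": [0,0,4],"hand": 0.3}
    - {"translation": [-19.3,9.8,-7.6],"rot": [0,0,4],"hand": 0.3}
    - {"translation": [-19.3,9.8,-7.6],"rot": [0,0,4],"hand": 0.3}

```text
t: 31.22
eef_pos: [0.5281, 0.1936, 0.2992]
ee_rot: [-3.141, 0.002, -1.64]
force: [0.7, -0.6, 0.0]
width: 0.0349
gripper_force: 0.0
```

Emit:
move_arm:
  rows:
    - {"translation": [-13.3,7.5,5],"rot": [0,0,4.2],"hand": 0.3}
    - {"translation": [-13.3,7.5,5],"rot": [0,0,4.2],"hand": 0.3}
    - {"translation": [-13.3,7.5,5],"rot": [0,0,4.2],"hand": 0.3}
    - {"translation": [-13.3,7.5,5],"rot": [0,0,4.2],"hand": 0.3}
    - {"translation": [-13.3,7.5,5],"rot": [0,0,4.2],"hand": 0.3}
    - {"translation": [-13.3,7.5,5],"rot": [0,0,4.2],"hand": 0.3}
    - {"translation": [-13.3,7.5,5],"rot": [0,0,4.2],"hand": 0.3}

```text
t: 31.8
eef_pos: [0.4653, 0.3281, 0.2489]
ee_rot: [-3.141, -0.0, -1.716]
force: [-0.1, -0.4, -0.3]
width: 0.0614
gripper_force: 0.0
```

Run:
```python
from h import *
muff('wrist',.464,.328); hooks('scene')
plan((.4635,.3285,.1755,-98.2))
```

```text
wrist 2022 crown [461.7 327.1] [60.7 17.6] band ang 82.4 top z 0.1846
scene 2628 carousel mod 90: (np.float64(0.005400975210232047), np.float64(0.0))
t 31.9 now [0.4656 0.3275 0.2492] [-180.     0.   -98.4] q [ 0.96  0.18 -0.21  0.   -1.18 -1.1 ] F [-0.1 -0.9 -0.1] w 0.0613
-> (0.4635, 0.3285, 0.1755, -98.2) cm [-0.06  0.23  7.37] rot [-0.   0.  -0.2] rows 1.8
```

Emit:
move_arm:
  rows:
    - {"translation": [0,0.2,4],"rot": [0,0,-0.5],"hand": 0.3}
    - {"translation": [0,0.3,7.3],"rot": [0,0,-0.5],"hand": 0.3}
    - {"translation": [0,0.3,7.3],"rot": [0,0,-0.5],"hand": 0.3}
    - {"translation": [0,0.3,7.3],"rot": [0,0,-0.5],"hand": 0.95}
    - {"translation": [0,0.3,7.3],"rot": [0,0,-0.5],"hand": 0.95}
    - {"translation": [0,0.3,7.3],"rot": [0,0,-0.5],"hand": 0.95}
    - {"translation": [0,0.3,7.3],"rot": [0,0,-0.5],"hand": 0.95}
    - {"translation": [0,0.3,7.3],"rot": [0,0,-0.5],"hand": 0.95}
  squeeze: 40

```text
t: 32.57
eef_pos: [0.4624, 0.3292, 0.1771]
ee_rot: [-3.14, 0.002, -1.709]
force: [-0.5, -0.0, 0.8]
width: 0.0337
gripper_force: 0.0
```

Emit:
move_arm:
  rows:
    - {"translation": [0,0,0],"rot": [0,0,0],"hand": 0.95}
    - {"translation": [0,0,0],"rot": [0,0,0],"hand": 0.95}
    - {"translation": [0,0,0],"rot": [0,0,0],"hand": 0.95}
    - {"translation": [0,0,0],"rot": [0,0,0],"hand": 0.95}
    - {"translation": [0,0,-3],"rot": [0,0,0],"hand": 0.95}
    - {"translation": [0,0,-6],"rot": [0,0,0],"hand": 0.95}
    - {"translation": [0,0,-9],"rot": [0,0,0],"hand": 0.95}
    - {"translation": [0,0,-11],"rot": [0,0,0],"hand": 0.95}

```text
t: 33.23
eef_pos: [0.4621, 0.3289, 0.2881]
ee_rot: [-3.141, 0.001, -1.709]
force: [-0.2, 1.2, -1.8]
width: 0.0176
gripper_force: 40.0
```

Run:
```python
from h import *
plan((.48,.15,.285,-94),(.50,-.004,.285,-90),(.625,-.004,.285,-90))
```

```text
t 33.2 now [0.4621 0.3289 0.2881] [-1.799e+02  1.000e-01 -9.790e+01] q [ 0.96  0.15 -0.16  0.   -1.26 -1.1 ] F [-0.2  1.2 -1.8] w 0.0176
-> (0.48, 0.15, 0.285, -94) cm [17.48 -4.23  0.29] rot [-0.1  0.1 -3.9] rows 4.4
-> (0.5, -0.004, 0.285, -90) cm [15.22 -3.07 -0.  ] rot [-0.  0. -4.] rows 3.8
-> (0.625, -0.004, 0.285, -90) cm [  0.  -12.5  -0. ] rot [0. 0. 0.] rows 3.0
```

Emit:
move_arm:
  rows:
    - {"translation": [2.5,-0.6,0],"rot": [0,0,-0.5],"hand": 0.95}
    - {"translation": [5.2,-1.2,0],"rot": [0,0,-1.1],"hand": 0.95}
    - {"translation": [8,-1.9,0],"rot": [0,0,-1.8],"hand": 0.95}
    - {"translation": [11,-2.6,0],"rot": [0,0,-2.5],"hand": 0.95}
    - {"translation": [13.5,-3.2,0],"rot": [0,0,-3],"hand": 0.95}
    - {"translation": [15.5,-3.7,0.1],"rot": [0,0,-3.5],"hand": 0.95}
    - {"translation": [17,-4.1,0.2],"rot": [0,0,-3.9],"hand": 0.95}
    - {"translation": [17.5,-4.2,0.2],"rot": [0,0,-3.9],"hand": 0.95}

```text
t: 33.9
eef_pos: [0.4788, 0.1475, 0.283]
ee_rot: [3.14, -0.001, -1.642]
force: [0.4, -0.4, -2.8]
width: 0.0172
gripper_force: 40.0
```

Emit:
move_arm:
  rows:
    - {"translation": [2.5,-0.5,0],"rot": [0,0,-0.6],"hand": 0.95}
    - {"translation": [5.5,-1.1,0],"rot": [0,0,-1.4],"hand": 0.95}
    - {"translation": [8.5,-1.7,0],"rot": [0,0,-2.2],"hand": 0.95}
    - {"translation": [11,-2.2,0],"rot": [0,0,-3],"hand": 0.95}
    - {"translation": [13,-2.6,0],"rot": [0,0,-3.5],"hand": 0.95}
    - {"translation": [14.5,-2.9,0],"rot": [0,0,-4],"hand": 0.95}
    - {"translation": [15.2,-3.1,0],"rot": [0,0,-4],"hand": 0.95}
    - {"translation": [15.2,-3.1,0],"rot": [0,0,-4],"hand": 0.95}

```text
t: 34.57
eef_pos: [0.4997, -0.0049, 0.2832]
ee_rot: [3.141, -0.0, -1.573]
force: [0.1, 1.1, -2.4]
width: 0.0176
gripper_force: 40.0
```

Run:
```python
from h import *
hooks('scene'); hooks('side'); plan((.625,-.004,.285,-90))
```

```text
scene 2617 carousel mod 90: (np.float64(0.005372993715515936), np.float64(0.0))
side 1682 carousel mod 90: (np.float64(0.0056262897348915665), np.float64(0.0))
t 34.7 now [ 0.4997 -0.0038  0.2833] [180.   0. -90.] q [ 0.39  0.04 -0.3  -0.   -1.24 -0.39] F [ 0.2  0.2 -2.4] w 0.0175
-> (0.625, -0.004, 0.285, -90) cm [ 1.000e-02 -1.253e+01 -1.700e-01] rot [ 0.  0. -0.] rows 3.1
```

Emit:
move_arm:
  rows:
    - {"translation": [0,-2.5,-0.2],"rot": [0,0,0],"hand": 0.95}
    - {"translation": [0,-5,-0.2],"rot": [0,0,0],"hand": 0.95}
    - {"translation": [0,-7.5,-0.2],"rot": [0,0,0],"hand": 0.95}
    - {"translation": [0,-10,-0.2],"rot": [0,0,0],"hand": 0.95}
    - {"translation": [0,-12,-0.2],"rot": [0,0,0],"hand": 0.95}
    - {"translation": [0,-12.5,-0.2],"rot": [0,0,0],"hand": 0.95}
    - {"translation": [0,-12.5,-0.2],"rot": [0,0,0],"hand": 0.95}
    - {"translation": [0,-12.5,-0.2],"rot": [0,0,0],"hand": 0.95}

```text
t: 35.33
eef_pos: [0.6242, -0.0033, 0.2849]
ee_rot: [3.14, -0.0, -1.57]
force: [0.4, 0.7, -2.3]
width: 0.0178
gripper_force: 40.0
```

Emit:
move_arm:
  rows:
    - {"translation": [0,0,1.5],"rot": [0,0,0],"hand": 0.95}
    - {"translation": [0,0,3],"rot": [0,0,0],"hand": 0.95}
    - {"translation": [0,0,4.2],"rot": [0,0,0],"hand": 0.95}
    - {"translation": [0,0,4.4],"rot": [0,0,0],"hand": 0.95}
    - {"translation": [0,0,4.4],"rot": [0,0,0],"hand": 0.95}
    - {"translation": [0,0,4.4],"rot": [0,0,0],"hand": 0.95}

```text
t: 35.83
eef_pos: [0.6247, -0.004, 0.2428]
ee_rot: [-3.14, 0.0, -1.57]
force: [0.4, -0.2, -2.0]
width: 0.0175
gripper_force: 40.0
```

Run:
```python
from h import *
plan((.625,-.004,.2395,-90))
```

```text
t 35.8 now [ 0.6247 -0.004   0.2428] [-179.9    0.   -90. ] q [ 0.31  0.27 -0.1   0.   -1.19 -0.31] F [ 0.4 -0.2 -2. ] w 0.0175
-> (0.625, -0.004, 0.2395, -90) cm [ 0.   -0.03  0.33] rot [-0.1  0.   0. ] rows 0.1
```

Emit:
move_arm:
  rows:
    - {"translation": [0,0,0.4],"rot": [0,0,0],"hand": 0.95}
    - {"translation": [0,0,0.4],"rot": [0,0,0],"hand": 0.7}
    - {"translation": [0,0,0.4],"rot": [0,0,0],"hand": 0.5}
    - {"translation": [0,0,0.4],"rot": [0,0,0],"hand": 0.5}
    - {"translation": [0,0,0.4],"rot": [0,0,0],"hand": 0.5}
    - {"translation": [0,0,0.4],"rot": [0,0,0],"hand": 0.5}
    - {"translation": [0,0,-3],"rot": [0,0,0],"hand": 0.5}
    - {"translation": [0,0,-6.7],"rot": [0,0,0],"hand": 0.5}

```text
t: 36.5
eef_pos: [0.6233, -0.0044, 0.3068]
ee_rot: [3.136, -0.001, -1.571]
force: [1.7, 0.7, 1.4]
width: 0.0434
gripper_force: 0.0
```

Run:
```python
from h import *
hooks('scene'); hooks('side')
plan((.66,-.20,.31,-58),(.752,-.131,.31,0))
im,P,_=snap('side')
m=(np.hypot(P[...,0]-.625,P[...,1])<.05)&(P[...,2]>.22)&(P[...,2]<.262)
print(m.sum(),np.percentile(P[m],[5,50,95],axis=0))
```

```text
scene 2742 carousel mod 90: (np.float64(0.005856344262339617), np.float64(0.0))
side 1891 carousel mod 90: (np.float64(0.006461608933841641), np.float64(-0.5))
t 36.6 now [ 0.6275 -0.0044  0.3156] [-179.4    0.   -90. ] q [ 0.31  0.24  0.01  0.   -1.33 -0.31] F [1.5 0.2 0.9] w 0.0436
-> (0.66, -0.2, 0.31, -58) cm [19.56 -3.24  0.58] rot [ -0.6  -0.1 -32. ] rows 4.8
-> (0.752, -0.131, 0.31, 0) cm [ -0.98 -11.46  -0.  ] rot [ -0.   0. -58.] rows 8.2
573 [[ 0.58930372 -0.02667607  0.22953978]
 [ 0.62554124  0.0159335   0.24328914]
 [ 0.66060407  0.04453618  0.25049857]]
```

Same readings as after the first hang, so I bring the third hook round.

Emit:
move_arm:
  rows:
    - {"translation": [19.6,-3.2,0.5],"rot": [0,0,-32],"hand": 1}
    - {"translation": [19.6,-3.2,0.5],"rot": [0,0,-32],"hand": 1}
    - {"translation": [19.6,-3.2,0.5],"rot": [0,0,-32],"hand": 1}
    - {"translation": [19.6,-3.2,0.5],"rot": [0,0,-32],"hand": 1}
    - {"translation": [19.6,-3.2,0.5],"rot": [0,0,-32],"hand": 1}
    - {"translation": [19.6,-3.2,0.5],"rot": [0,0,-32],"hand": 1}
    - {"translation": [19.6,-3.2,0.5],"rot": [0,0,-32],"hand": 1}

```text
t: 37.23
eef_pos: [0.6562, -0.2026, 0.3018]
ee_rot: [3.14, 0.001, -1.016]
force: [-0.5, 1.3, -0.5]
width: 0.0035
gripper_force: 0.0
```

Emit:
move_arm:
  rows:
    - {"translation": [-1,-11.4,0],"rot": [0,0,-58],"hand": 1}
    - {"translation": [-1,-11.4,0],"rot": [0,0,-58],"hand": 1}
    - {"translation": [-1,-11.4,0],"rot": [0,0,-58],"hand": 1}
    - {"translation": [-1,-11.4,0],"rot": [0,0,-58],"hand": 1}
    - {"translation": [-1,-11.4,0],"rot": [0,0,-58],"hand": 1}
    - {"translation": [-1,-11.4,0],"rot": [0,0,-58],"hand": 1}
    - {"translation": [-1,-11.4,0],"rot": [0,0,-58],"hand": 1}
    - {"translation": [-1,-11.4,0],"rot": [0,0,-58],"hand": 1}

```text
t: 37.9
eef_pos: [0.748, -0.1297, 0.3031]
ee_rot: [-3.141, 0.001, -0.006]
force: [0.0, -0.4, -0.3]
width: 0.0003
gripper_force: 0.0
```

Run:
```python
from h import *
plan((.752,-.131,.225,0))
```

```text
t 37.9 now [ 0.748  -0.1297  0.3031] [-180.     0.    -0.3] q [ 0.08  0.48  0.33 -0.   -1.43  1.48] F [ 0.  -0.4 -0.3] w 0.0003
-> (0.752, -0.131, 0.225, 0) cm [0.4  0.13 7.81] rot [-0.   0.  -0.3] rows 1.9
```

Emit:
move_arm:
  rows:
    - {"translation": [0.3,0.1,2],"rot": [0,0,0],"hand": 1}
    - {"translation": [0.3,0.1,5],"rot": [0,0,0],"hand": 1}
    - {"translation": [0.3,0.1,7.8],"rot": [0,0,0],"hand": 1}
    - {"translation": [0.3,0.1,7.8],"rot": [0,0,0],"hand": 1}
    - {"translation": [0.3,0.1,7.8],"rot": [0,0,0],"hand": 1}

```text
t: 38.32
eef_pos: [0.7502, -0.1314, 0.2241]
ee_rot: [3.141, 0.004, -0.012]
force: [0.0, 0.1, 1.0]
width: 0.0007
gripper_force: 0.0
```

Emit:
move_arm:
  rows:
    - {"translation": [-0.8,0,0],"rot": [0,0,4],"hand": 1}
    - {"translation": [-2.2,-0.2,0],"rot": [0,0,10],"hand": 1}
    - {"translation": [-3.5,-0.5,0],"rot": [0,0,16],"hand": 1}
    - {"translation": [-4.8,-0.9,0],"rot": [0,0,22],"hand": 1}
    - {"translation": [-6.0,-1.5,0],"rot": [0,0,28],"hand": 1}
    - {"translation": [-7.1,-2.2,0],"rot": [0,0,34],"hand": 1}
    - {"translation": [-8.2,-3.0,0],"rot": [0,0,40],"hand": 1}
    - {"translation": [-8.5,-3.3,0],"rot": [0,0,42],"hand": 1}

```text
t: 38.98
eef_pos: [0.6666, -0.0973, 0.2293]
ee_rot: [-3.139, -0.003, -0.751]
force: [-0.4, 0.5, 0.7]
width: 0.0005
gripper_force: 0.0
```

Run:
```python
from h import *
plan((.752+.127*np.cos(np.radians(-132)),-.004+.127*np.sin(np.radians(-132)),.225,-42)); hooks('scene')
```

```text
t 39.0 now [ 0.6666 -0.0973  0.2293] [-179.8   -0.2  -43. ] q [ 0.14  0.36 -0.01  0.   -1.19  0.68] F [-0.4  0.5  0.7] w 0.0005
-> (np.float64(0.667020412992425), np.float64(-0.09837939283562908), 0.225, -42) cm [0.1  0.05 0.43] rot [-0.2 -0.2 -1. ] rows 0.1
scene 3055 carousel mod 90: (np.float64(0.006215419600380915), np.float64(-42.0))
```

Emit:
move_arm:
  rows:
    - {"translation": [-1.3,-0.1,0.4],"rot": [0,0,6],"hand": 1}
    - {"translation": [-2.6,-0.3,0.4],"rot": [0,0,12],"hand": 1}
    - {"translation": [-3.9,-0.6,0.4],"rot": [0,0,18],"hand": 1}
    - {"translation": [-5.2,-1.1,0.4],"rot": [0,0,24],"hand": 1}
    - {"translation": [-6.4,-1.7,0.4],"rot": [0,0,30],"hand": 1}
    - {"translation": [-7.5,-2.4,0.4],"rot": [0,0,36],"hand": 1}
    - {"translation": [-8.5,-3.3,0.4],"rot": [0,0,42],"hand": 1}
    - {"translation": [-9.3,-4.1,0.4],"rot": [0,0,47],"hand": 1}

```text
t: 39.7
eef_pos: [0.6267, -0.0044, 0.2242]
ee_rot: [-3.139, -0.0, -1.569]
force: [-0.5, 0.2, 0.6]
width: 0.0007
gripper_force: 0.2
```

Run:
```python
from h import *
hooks('scene'); hooks('side'); muff('side',.316,.295); muff('scene',.316,.295)
plan((.626,.002,.31,-90),(.45,.16,.30,-94),(.317,.295,.25,-99))
snap('scene','sc5')
```

```text
scene 3014 carousel mod 90: (np.float64(0.006334160795190075), np.float64(2.5))
side 1906 carousel mod 90: (np.float64(0.00631642971823064), np.float64(0.5))
side 375 crown [317.4 295.7] [66.2 18.3] band ang 80.8 top z 0.1863
scene 150 crown [314.2 293.6] [59.4 22.9] band ang 81.5 top z 0.1842
t 39.9 now [ 0.627  -0.0046  0.2233] [-179.8    0.   -89.5] q [ 0.3   0.29 -0.13  0.   -1.15 -0.29] F [-0.6  0.1  1.5] w 0.0004
-> (0.626, 0.002, 0.31, -90) cm [-0.67  0.07 -8.67] rot [-0.2  0.   0.5] rows 2.1
-> (0.45, 0.16, 0.3, -94) cm [-15.8  17.6   1. ] rot [ 0. -0.  4.] rows 5.8
-> (0.317, 0.295, 0.25, -99) cm [-12.54  14.21   5.  ] rot [-0. -0.  5.] rows 4.8
```

View pics/sc5.png

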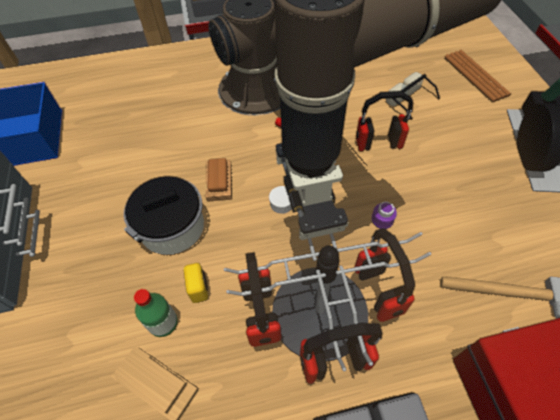

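The scene picture shows three pairs hanging at (258,300), (340,350) and (390,275), with the free hook under the gripper at the front. I go and get the last muff, at (385,120).

Emit:
move_arm:
  rows:
    - {"translation": [0,0,-4],"rot": [0,0,0],"hand": 1}
    - {"translation": [0,0,-8],"rot": [0,0,0],"hand": 1}
    - {"translation": [-16.5,17.7,-7.6],"rot": [0,0,4.5],"hand": 0.5}
    - {"translation": [-16.5,17.7,-7.6],"rot": [0,0,4.5],"hand": 0.3}
    - {"translation": [-16.5,17.7,-7.6],"rot": [0,0,4.5],"hand": 0.3}
    - {"translation": [-16.5,17.7,-7.6],"rot": [0,0,4.5],"hand": 0.3}
    - {"translation": [-16.5,17.7,-7.6],"rot": [0,0,4.5],"hand": 0.3}
    - {"translation": [-16.5,17.7,-7.6],"rot": [0,0,4.5],"hand": 0.3}

```text
t: 40.62
eef_pos: [0.4466, 0.1595, 0.2983]
ee_rot: [-3.141, 0.001, -1.643]
force: [0.1, 0.8, 0.2]
width: 0.0351
gripper_force: 0.0
```

Emit:
move_arm:
  rows:
    - {"translation": [-12.5,14.2,5],"rot": [0,0,5],"hand": 0.3}
    - {"translation": [-12.5,14.2,5],"rot": [0,0,5],"hand": 0.3}
    - {"translation": [-12.5,14.2,5],"rot": [0,0,5],"hand": 0.3}
    - {"translation": [-12.5,14.2,5],"rot": [0,0,5],"hand": 0.3}
    - {"translation": [-12.5,14.2,5],"rot": [0,0,5],"hand": 0.3}
    - {"translation": [-12.5,14.2,5],"rot": [0,0,5],"hand": 0.3}
    - {"translation": [-12.5,14.2,5],"rot": [0,0,5],"hand": 0.3}
    - {"translation": [-12.5,14.2,5],"rot": [0,0,5],"hand": 0.3}

```text
t: 41.28
eef_pos: [0.3161, 0.294, 0.2481]
ee_rot: [-3.141, 0.0, -1.73]
force: [0.2, -0.4, -0.2]
width: 0.061
gripper_force: 0.0
```

Run:
```python
from h import *
muff('wrist',.316,.295); hooks('scene'); hooks('side')
plan((.316,.295,.1755,-99))
```

```text
wrist 2034 crown [314.3 294.5] [62.8 17.5] band ang 80.5 top z 0.1845
scene 3187 carousel mod 90: (np.float64(0.005970562906453112), np.float64(-2.0))
side 2034 carousel mod 90: (np.float64(0.006216891941432129), np.float64(-2.0))
t 41.4 now [0.3165 0.2935 0.248 ] [-180.     0.   -99.3] q [ 1.21 -0.06 -0.48  0.   -1.15 -1.37] F [ 0.8  0.5 -0.1] w 0.0616
-> (0.316, 0.295, 0.1755, -99) cm [-0.14  0.08  7.25] rot [-0.   0.  -0.3] rows 1.8
```

Emit:
move_arm:
  rows:
    - {"translation": [-0.1,0.1,4],"rot": [0,0,0],"hand": 0.3}
    - {"translation": [-0.1,0.1,7.2],"rot": [0,0,0],"hand": 0.3}
    - {"translation": [-0.1,0.1,7.2],"rot": [0,0,0],"hand": 0.3}
    - {"translation": [-0.1,0.1,7.2],"rot": [0,0,0],"hand": 0.95}
    - {"translation": [-0.1,0.1,7.2],"rot": [0,0,0],"hand": 0.95}
    - {"translation": [-0.1,0.1,7.2],"rot": [0,0,0],"hand": 0.95}
    - {"translation": [-0.1,0.1,7.2],"rot": [0,0,0],"hand": 0.95}
    - {"translation": [-0.1,0.1,7.2],"rot": [0,0,0],"hand": 0.95}
  squeeze: 40

```text
t: 42.1
eef_pos: [0.3152, 0.2959, 0.1769]
ee_rot: [-3.141, 0.002, -1.731]
force: [-0.5, -0.1, 0.4]
width: 0.0333
gripper_force: 0.0
```

Emit:
move_arm:
  rows:
    - {"translation": [0,0,0],"rot": [0,0,0],"hand": 0.95}
    - {"translation": [0,0,0],"rot": [0,0,0],"hand": 0.95}
    - {"translation": [0,0,0],"rot": [0,0,0],"hand": 0.95}
    - {"translation": [0,0,0],"rot": [0,0,0],"hand": 0.95}
    - {"translation": [0,0,-3],"rot": [0,0,0],"hand": 0.95}
    - {"translation": [0,0,-6],"rot": [0,0,0],"hand": 0.95}
    - {"translation": [0,0,-9],"rot": [0,0,0],"hand": 0.95}
    - {"translation": [0,0,-11],"rot": [0,0,0],"hand": 0.95}

```text
t: 42.77
eef_pos: [0.315, 0.2954, 0.2879]
ee_rot: [-3.141, 0.001, -1.731]
force: [0.5, 1.2, -1.7]
width: 0.0175
gripper_force: 40.0
```

Run:
```python
from h import *
plan((.41,.15,.285,-95),(.49,.0,.285,-91))
for n in ('scene','side'):
    im,P,_=snap(n); m=(P[...,0]>.57)&(P[...,0]<.66)&(abs(P[...,1])<.05)&(P[...,2]>.222)&(P[...,2]<.262); q=P[m]
    for s in (1,-1):
        k=q[(q[:,1]+.003)*s>0]; 
        if len(k)>5: b=np.polyfit(k[:,0],k[:,1],1); print(n,len(k),'slope deg',np.degrees(np.arctan(b[0])),'y@.625',np.polyval(b,.625))
```

```text
t 42.8 now [0.315  0.2954 0.2879] [-1.80e+02  1.00e-01 -9.92e+01] q [ 1.21 -0.09 -0.41  0.   -1.25 -1.37] F [ 0.5  1.2 -1.7] w 0.0175
-> (0.41, 0.15, 0.285, -95) cm [ 12.83 -11.7    0.28] rot [-0.   0.1 -4.2] rows 4.2
-> (0.49, 0.0, 0.285, -91) cm [14.25 -9.28 -0.  ] rot [ 0.  0. -4.] rows 4.1
scene 123 slope deg -2.4280261710663598 y@.625 0.01966260657060088
scene 124 slope deg -2.2105041070303058 y@.625 -0.020116525522477936
side 126 slope deg -2.129432598430896 y@.625 0.022546890430484193
side 119 slope deg -2.1360927347995973 y@.625 -0.017645089061314116
```

Emit:
move_arm:
  rows:
    - {"translation": [1.8,-1.6,0],"rot": [0,0,-0.6],"hand": 0.95}
    - {"translation": [3.9,-3.5,0],"rot": [0,0,-1.3],"hand": 0.95}
    - {"translation": [6,-5.5,0],"rot": [0,0,-2],"hand": 0.95}
    - {"translation": [8,-7.3,0],"rot": [0,0,-2.6],"hand": 0.95}
    - {"translation": [10,-9.1,0],"rot": [0,0,-3.3],"hand": 0.95}
    - {"translation": [11.5,-10.5,0.1],"rot": [0,0,-3.8],"hand": 0.95}
    - {"translation": [12.5,-11.4,0.2],"rot": [0,0,-4.2],"hand": 0.95}
    - {"translation": [12.8,-11.7,0.2],"rot": [0,0,-4.2],"hand": 0.95}

```text
t: 43.53
eef_pos: [0.4096, 0.1482, 0.2818]
ee_rot: [3.139, -0.002, -1.66]
force: [0.0, 0.3, -2.0]
width: 0.0173
gripper_force: 40.0
```

Emit:
move_arm:
  rows:
    - {"translation": [2,-1.3,0],"rot": [0,0,-0.5],"hand": 0.95}
    - {"translation": [4.5,-2.9,0],"rot": [0,0,-0.9],"hand": 0.95}
    - {"translation": [7,-4.6,0],"rot": [0,0,-1.4],"hand": 0.95}
    - {"translation": [9.5,-6.2,0],"rot": [0,0,-1.9],"hand": 0.95}
    - {"translation": [11.5,-7.5,0],"rot": [0,0,-2.3],"hand": 0.95}
    - {"translation": [13.2,-8.6,0],"rot": [0,0,-2.7],"hand": 0.95}
    - {"translation": [14,-9.2,0],"rot": [0,0,-2.8],"hand": 0.95}
    - {"translation": [14,-9.2,0],"rot": [0,0,-2.8],"hand": 0.95}

```text
t: 44.2
eef_pos: [0.4894, 0.0016, 0.2823]
ee_rot: [3.139, -0.001, -1.611]
force: [-0.2, 0.4, -2.6]
width: 0.0178
gripper_force: 40.0
```

Run:
```python
from h import *
plan((.50,.006,.285,-92.2),(.625,.001,.285,-92.2))
```

```text
t 44.2 now [0.4894 0.0016 0.2823] [179.9  -0.  -92.3] q [ 0.41  0.02 -0.32 -0.   -1.23 -0.45] F [-0.2  0.4 -2.6] w 0.0178
-> (0.5, 0.006, 0.285, -92.2) cm [-0.48 -1.04 -0.27] rot [ 0.1 -0.  -0.1] rows 0.3
-> (0.625, 0.001, 0.285, -92.2) cm [  0.02 -12.51  -0.  ] rot [0. 0. 0.] rows 3.1
```

Emit:
move_arm:
  rows:
    - {"translation": [-0.5,-2,-0.2],"rot": [0,0,0],"hand": 0.95}
    - {"translation": [-0.5,-4.5,-0.3],"rot": [0,0,0],"hand": 0.95}
    - {"translation": [-0.5,-7,-0.3],"rot": [0,0,0],"hand": 0.95}
    - {"translation": [-0.5,-9.5,-0.3],"rot": [0,0,0],"hand": 0.95}
    - {"translation": [-0.5,-11.7,-0.3],"rot": [0,0,0],"hand": 0.95}
    - {"translation": [-0.5,-13.2,-0.3],"rot": [0,0,0],"hand": 0.95}
    - {"translation": [-0.5,-13.6,-0.3],"rot": [0,0,0],"hand": 0.95}
    - {"translation": [-0.5,-13.6,-0.3],"rot": [0,0,0],"hand": 0.95}

```text
t: 44.87
eef_pos: [0.6255, 0.0036, 0.285]
ee_rot: [3.139, -0.0, -1.609]
force: [0.0, 1.3, -2.1]
width: 0.0174
gripper_force: 40.0
```

Emit:
move_arm:
  rows:
    - {"translation": [0,0,1.5],"rot": [0,0,0],"hand": 0.95}
    - {"translation": [0,0,3],"rot": [0,0,0],"hand": 0.95}
    - {"translation": [0,0,4.2],"rot": [0,0,0],"hand": 0.95}
    - {"translation": [0,0,4.4],"rot": [0,0,0],"hand": 0.95}
    - {"translation": [0,0,4.4],"rot": [0,0,0],"hand": 0.95}
    - {"translation": [0,0,4.4],"rot": [0,0,0],"hand": 0.95}

```text
t: 45.37
eef_pos: [0.6252, 0.0028, 0.2435]
ee_rot: [-3.141, 0.0, -1.609]
force: [-0.6, -0.5, -2.4]
width: 0.0174
gripper_force: 40.0
```

Run:
```python
from h import *
plan((.625,.001,.2395,-92.2))
```

```text
t 45.4 now [0.6252 0.0028 0.2435] [-180.     0.   -92.2] q [ 0.32  0.28 -0.1   0.   -1.19 -0.35] F [-0.6 -0.5 -2.4] w 0.0174
-> (0.625, 0.001, 0.2395, -92.2) cm [0.18 0.01 0.4 ] rot [-0.  0.  0.] rows 0.1
```

Emit:
move_arm:
  rows:
    - {"translation": [0.1,0,0.4],"rot": [0,0,0],"hand": 0.95}
    - {"translation": [0.1,0,0.4],"rot": [0,0,0],"hand": 0.7}
    - {"translation": [0.1,0,0.4],"rot": [0,0,0],"hand": 0.5}
    - {"translation": [0.1,0,0.4],"rot": [0,0,0],"hand": 0.5}
    - {"translation": [0.1,0,0.4],"rot": [0,0,0],"hand": 0.5}
    - {"translation": [0.1,0,0.4],"rot": [0,0,0],"hand": 0.5}
    - {"translation": [0.1,0,-3],"rot": [0,0,0],"hand": 0.5}
    - {"translation": [0.1,0,-7],"rot": [0,0,0],"hand": 0.5}

```text
t: 46.03
eef_pos: [0.6237, 0.0012, 0.3104]
ee_rot: [3.135, -0.002, -1.61]
force: [2.1, 0.8, 0.6]
width: 0.0437
gripper_force: 0.0
```

Emit:
move_arm:
  rows:
    - {"translation": [0,0,-4],"rot": [0,0,0],"hand": 0.5}
    - {"translation": [0,8,-6],"rot": [0,0,0],"hand": 0.5}
    - {"translation": [0,16,-6],"rot": [0,0,0],"hand": 0.5}
    - {"translation": [0,20,-6],"rot": [0,0,0],"hand": 0.5}
    - {"translation": [0,20,-6],"rot": [0,0,0],"hand": 0.5}
    - {"translation": [0,20,-6],"rot": [0,0,0],"hand": 0.5}
    - {"translation": [0,20,-6],"rot": [0,0,0],"hand": 0.5}
    - {"translation": [0,20,-6],"rot": [0,0,0],"hand": 0.5}

```text
t: 46.7
eef_pos: [0.4243, 0.009, 0.3743]
ee_rot: [-3.138, 0.002, -1.608]
force: [-0.1, 0.1, 0.2]
width: 0.0441
gripper_force: 0.0
```

Run:
```python
from h import *
plan(); A=np.array([.752,-.004])
for n in ('scene','side'):
    im,P,c=snap(n,n+'9'); bar(n)
    for r in arm.pinpoint('muff_1_crown',n)+arm.pinpoint('muff_1',n): print(n,round(r['p'],2),w(c,r['point']).round(3))
    dx,dy=P[...,0]-A[0],P[...,1]-A[1]
    for a in (178,88,-2,-92):
        d=np.array([np.cos(np.radians(a)),np.sin(np.radians(a))]); r=dx*d[0]+dy*d[1]; t=dy*d[0]-dx*d[1]
        m=(abs(t)<.013)&(r>.1)&(r<.165)&(P[...,2]>.22)&(P[...,2]<.3)
        if m.sum()>5: print(a,m.sum(),'r',np.percentile(r[m],[5,95]).round(3),'top z',np.percentile(P[...,2][m],[50,95]).round(4))
```

```text
t 46.7 now [0.4243 0.009  0.3743] [-1.798e+02  1.000e-01 -9.210e+01] q [ 0.49 -0.14 -0.26  0.   -1.44 -0.53] F [-0.1  0.1  0.2] w 0.0441
scene 211 bar (456.0133361816406, -301.4443054199219) (18.86176872253418, 78.67547607421875) ang 101.94581872425698
scene 0.89 [0.758 0.122 0.242]
scene 0.83 [0.623 0.    0.065]
scene 0.66 [ 0.872 -0.007  0.06 ]
scene 0.6 [0.755 0.124 0.063]
178 141 r [0.118 0.134] top z [0.2453 0.2474]
88 163 r [0.116 0.133] top z [0.2454 0.2477]
-2 215 r [0.111 0.127] top z [0.2458 0.2477]
-92 155 r [0.119 0.135] top z [0.2458 0.2477]
side 85 bar (457.6043395996094, -299.125244140625) (16.349029541015625, 78.28097534179688) ang 100.99896996962372
side 0.61 [0.76  0.12  0.244]
side 0.89 [0.754 0.12  0.063]
side 0.73 [ 0.875 -0.008  0.064]
side 0.57 [0.626 0.001 0.065]
side 0.55 [ 0.452 -0.022  0.003]
side 0.44 [ 0.511 -0.379  0.087]
178 87 r [0.118 0.134] top z [0.2473 0.2493]
88 136 r [0.12  0.136] top z [0.2466 0.249 ]
-2 92 r [0.112 0.127] top z [0.2473 0.2492]
-92 93 r [0.116 0.133] top z [0.2467 0.2491]
```

View pics/side9.png

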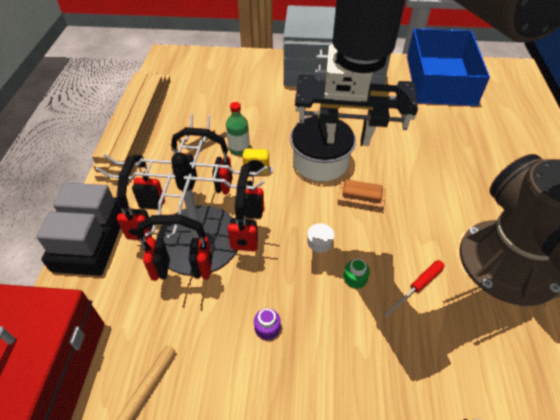

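The side picture shows all four pairs hanging upright on the carousel, at (200,150), (130,195), (180,245) and (245,205). The cap is shut and the gripper is clear of everything, so I hand the job in.

```bash
python3 -c "
from station import arm
print(arm.job_done())"
```

```text
the job is handed in; nothing more can be done
None
```

I handed the job in, with no verdict shown: both filters are in the tub under a cap screwed to its stop, all three loose ear defenders hang on their own hooks with the first free hook turned to the front, and the bystanders were left alone.

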